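# Hang a freshly lacquered tama on the drying rail and slide it to the curing lamp

### The arm

A 7-joint arm with a two-finger parallel gripper is mounted at the origin on the work surface. World frame = base frame: x ahead of the robot, y to its left, z up, the work surface at z = 0. Lengths are in m, angles in rad, forces in N, time in s.
With the tool pointing down it reaches from about 0.4 to 0.9 m from the base axis. Payload 5.6 kg.
Tool frame: the origin (TCP) lies on the front face of the gripper's body, between the roots of the fingers; the fingertips stand 88 mm ahead of it and the grasp point (between the pads) lies 69 mm ahead of it; z points along the fingers, y is the line along which they close (so a half turn about z gives the same grasp; the last joint's range is limited). The gripper opens to 92 mm and grips with 3 to 60 N. Pads are 20 mm wide; open, the fingers measure 128 mm over their backs; the gripper's body (75 mm by 189 mm) begins 69 mm behind the grasp point.
Start: joints at [-1.226, 0.468, -0.012, 1.603, 0.006, 1.071, -0.056], TCP at [0.246, 0.602, 0.303] pointing down, gripper open.
Joint ranges: [-2.53, 2.53], [-0.31, 2.02], [-1.57, 1.55], [0.28, 2.44], [-1.29, 4.43], [0.15, 1.84], [-2.92, 2.92]. Speed limits (rad/s): [2.57, 2.57, 3.14, 3.14, 3.14, 3.14, 3.14].

### API

Orientations are given as a unit quaternion [x, y, z, w].
In Python, from station import ctrl gives the robot as it stands. The module is installed in compiled form; this text tells all that it offers.
- The arm moves only by the tool move_arm, never from a script. Its argument "moves" is a list that holds one entry, the list of rows, each a list of 7 numbers: the shift along the tool's x, y, z in units of 80 mm (1.0 is 80 mm), then the turn, a rotation vector about the tool's x, y, z in units of 45 degrees (1.0 is 45 degrees), then the finger opening in mm, from 0 to 91.9. A call has 1 to 20 rows; each row shifts and turns the commanded pose from where the row before left it, along the tool's axes as they then stand; what a row does not reach is not made up. A row lasts 1/12 s, in which the tool goes at most 41.7 mm and 7.16 degrees, less where a joint would pass 70% of its speed; a pose out of reach is approached as far as the arm can. A call with a number of a shift or a turn outside -1 to 1 is refused whole. A call with a gripper value outside its range is refused whole. The fingers move at their own pace and stop on an object; "force" is the grip in N (left out, the last holds). Time passes only in rows, so rows that do not move let the fingers close. It gives the time, the measured TCP pose, the force, the opening and the grip force at its end, in the units of the state.
- ctrl.get_obs(): the state, without advancing time (a new reading comes with each control period).
- ctrl.camera(name): name is "scene" or "top" or "wrist"; returns the picture (420x560x3 uint8, blue, green, red); there is no depth.
- ctrl.get_calibration(name): a dict with "mtx" (3x3 intrinsics, pixels), "k1" (the pictures are not rectified: a ray, as slopes to the right and down, at radius r is drawn at 1 + k1 r^2 times it, then the intrinsics apply), "view" (4x4, takes a point from world to camera coordinates); the wrist camera has in their place "T_tool_cam" (4x4, takes a point from camera to tool coordinates, whose origin is the TCP and whose axes are the flange's). Camera axes: x right, y down, z forward; pixel columns grow to the right and rows downward; lengths in m; the calibration is good to about 2 mm. A picture is of the moment at which its call begins: read the wrist's pose just before it. get_calibration takes no time and is no camera call.
- ctrl.job_done(): hands the job in; it is judged then, once.
The state is a dict: "time_s": time; "joints": joint angles; "joint_vel": joint speeds; "joint_torque": joint torques, N m; "eef_pos": TCP position; "orientation": TCP orientation; "wrist_force": force on the tool from outside, world axes, zero at the start; "ft_torque": the same for the moment, N m; "opening": finger opening in m; "grasp_force": force on a finger pad.
Only numpy, scipy, OpenCV 4.12 (cv2) and the standard library are available. Lean on these libraries where they do the work, as an engineer would, in place of code of your own. Each camera call takes 0.05 s, during which the arm holds its last target. There are 200 camera calls.

### The job

Take the freshly lacquered yellow tama out of its walnut block by the cork grip of its hanger, hook the hanger over the open end of the drying rail, and slide it along the rail under the shelf until the ball hangs in line with the red clip-on lamp; then let go and leave it hanging still. Nothing may touch the wet yellow ball, and the red tama already drying, the kens, the jar and the polishing disk must stay where they are.

Things in the scene. Friction and masses are not known exactly. Their poses are not given: they have to be found in the camera images.
- hanger: Loose 6 mm aluminium hook with cork grip, yellow ball and flat foot under it, 0.13 kg, flat in its own x-z plane (z up, y through the plate). Origin: the eye, where the rail's axis lies once the hook sits: its roof, a 90 degree upside-down V, rests on the rail; the metal's top is 20 mm above the eye. At the start it stands upright in the block, eye 234 mm above the table, +x away from the robot.
- hook_tip (a point): Lower end of the hook's tip, 22 mm below the eye and 20 mm to +x. The hook is open below between the tip (its inner wall 11.5 mm from the eye) and the shank (inner wall 11 mm on the -x side). The shank runs down at x = -15 mm to 42 mm below the eye, then slants to x = 0 at 62 mm below. Come over the rail with the tip first, then lower. On the rail the hanger's x is parallel to the rack's x.
- cork_grip (a point): Centre of the cork grip, 90 mm below the eye: upright pad 30 mm along the hanger's x, 36 mm high, 14 mm thick along y (pinch across this). On the rail it is under rail and shelf: hold it from the robot's side with the tool leaning 35 to 45 degrees from vertical in the hanger's x-z plane (fingers down and to the hanger's +x), and pick it up from the block in the same way.
- foot (a point): Bottom of the hanger's flat foot (20 mm along x, 6 mm along y, 38 mm long), 222 mm below the eye. It stands 30 mm deep in the block's slot at the start with 0.75 mm of play on each side (lean and turn up to 3 degrees or so); lift 40 mm or more to draw it out.
- tama: The yellow, freshly lacquered wooden ball, 60 mm diameter, rigidly fixed on the hanger; origin at its centre, 154 mm below the hanger's eye. Wet: nothing may touch it.
- block: Fixed walnut block, 100 x 75 mm, 42 mm high, with one slot in its top (20 mm along its x, 6 mm along its y, each 1.5 mm wider, 30 mm deep) that holds the hanger's foot. Origin: centre of its underside, on the table.
- rack: Fixed pale green rack. Origin on the table below the rail's middle; y along the rail (to the left), x away from the robot. Rail: 12 mm steel, axis 275 mm up, y from -260 to +260 mm between 18 mm thick uprights (300 mm tall, right one x -25 to +25 mm). Base board 15 mm thick, x -55 to +85 mm. A 10 mm steel rod at x = +55, y = -60 mm carries the shelf's right end.
- rail_open (a point): Point on the rail's axis in the middle of the open stretch (rack y = -165 mm, height 275 mm): hook the hanger on about here.
- shelf_edge (a point): Lower right corner, robot's side, of the 18 mm thick narrow shelf board above the rail: rack x = -16, y = -70 mm, 304 mm up, 29 mm above the rail's axis. The board reaches from here to the left end and to x = +38 mm. A seated hook passes under it with 9 mm to spare, but cannot be put on or taken off there. Right of it the rail is open above.
- lamp: Fixed red lamp clipped to the shelf's rear edge, its 60 mm head about 90 mm behind the rail, looking down towards it. Origin on top of the shelf (322 mm above the table) straight above the rail's axis, in line (along the rail) with the middle of the lamp. Same axes as the rack.
- lamp_line (a point): Point on the rail's axis in line with the middle of the lamp, 47 mm below the lamp's origin: where the hanger's eye belongs in the end.
- red_hanger: A second, equal hanger with a red tama, already hanging on the rail 105 to 125 mm beyond (to the left of) the lamp; origin at its eye, axes like the other hanger's. Loose: leave alone.
- red_tama: The red ball on that hanger, 60 mm diameter, origin at its centre.
- ken0: Unfinished ken spike (pale wood, 160 mm long, 26 mm thick) standing loose in the ken stand's first slot; origin at its foot, 15 mm above the table, top 175 mm above the table. Leave alone.
- ken1: The same, in the middle slot.
- ken2: The same, in the last slot.
- ken_stand: Fixed walnut stand 60 x 170 mm, 45 mm high, with three slots 55 mm apart along its y. Origin: centre of its underside.
- jar: Squat grey-brown stoneware jar, 82 mm diameter, 72 mm high, loose; origin at the centre of its underside. Leave alone.
- disk: Round brown horn polishing disk, 72 mm diameter, 18 mm high, loose, lying flat; origin at the centre of its underside. Leave alone.

How it is judged:
By the outcome, as a careful person would: the job done as asked, in the order asked, and still so for the second after the job is handed in, with the robot touching nothing.
It also fails if it takes over 53 s, if anything falls off the work surface, if the arm or the gripper's body presses on something with over 40 N, if the wrist force passes 120 N, or if a joint passes its speed limit or range.

## Working session

There is one attempt and no reset: what is moved stays moved. The work goes in short steps, Python scripts to look and compute and a tool call to move; the robot and the scene stay as the last step left them, time stands still between calls to the robot, and variables do not carry over. Pictures are saved under pics/ and viewed, at most 10 in all, crops included, and the job is handed in when it is done.

Besides the shell and the picture viewer there is one more tool, called after "Request:" as name(argument=value, ...) on one line, values as JSON. move_arm: Moves the arm, as the interface text tells. Shifts and turns lie within -1 to 1; 1 stands for 80 mm of shift or 45 degrees of turn. Its arguments: {"type":"object","properties":{"moves":{"type":"array","items":{"type":"array","items":{"type":"array","items":{"type":"number"}}}},"force":{"type":"number"}},"required":["moves"]}

```bash
mkdir -p pics && python3 - <<'E'
from station import ctrl
import cv2,numpy as np
np.set_printoptions(precision=4,suppress=True)
o=ctrl.get_obs();print(o['time_s'],o['eef_pos'],o['orientation'],o['opening'])
for n in['scene','top','wrist']:
    cv2.imwrite(f'pics/{n}0.png',ctrl.camera(n));c=ctrl.get_calibration(n)
    for k,v in c.items():print(n,k,np.array(v).tolist())
a=cv2.imread('pics/scene0.png');b=cv2.imread('pics/top0.png')
E
```

```text
0.0 [0.2457 0.6013 0.3018] [ 0.1928  0.9812 -0.0009 -0.0001] 0.09213909716167805
scene mtx [[399.83792745401, 0.0, 275.4715352600843], [0.0, 399.83792745401, 208.2859256026726], [0.0, 0.0, 1.0]]
scene k1 0.032891615084768525
scene view [[-0.4095571549868553, 0.912244495255099, 0.008539184729400493, 0.22095581518145738], [0.7051892671509611, 0.3225091033334924, -0.631423768765571, -0.28058924762635995], [-0.5787668220398987, -0.25258238090531254, -0.7753909378900684, 1.3943248698086022], [0.0, 0.0, 0.0, 1.0]]
top mtx [[444.4046168358663, 0.0, 282.6579360155953], [0.0, 444.4046168358663, 210.8512715309654], [0.0, 0.0, 1.0]]
top k1 0.0008983468717934631
top view [[-0.022662799387367052, -0.9997370884023008, -0.0034859140577294437, 0.0018888448015361818], [-0.9939703571220035, 0.022905967169287927, -0.10722987377963289, 0.5614628786919171], [0.10728153003515774, 0.0010347661230574261, -0.9942281441260782, 1.296215719298752], [0.0, 0.0, 0.0, 1.0]]
wrist mtx [[347.02157959679596, 0.0, 275.3864342218547], [0.0, 347.02157959679596, 214.48928908431407], [0.0, 0.0, 1.0]]
wrist k1 -0.009204234410458582
wrist T_tool_cam [[0.00038364212690793464, -0.9553675852304823, -0.2954194135624707, 0.08319453334443458], [0.9999997074899422, 0.0005619964360173205, -0.0005188256298023733, -0.0003204215252747833], [0.0006616938466524362, -0.2954191281059531, 0.9553675213813634, -0.08009904462634121], [0.0, 0.0, 0.0, 1.0]]
```

View pics/scene0.png

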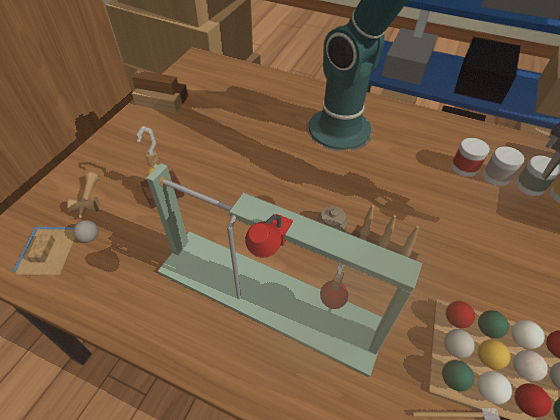

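View pics/top0.png

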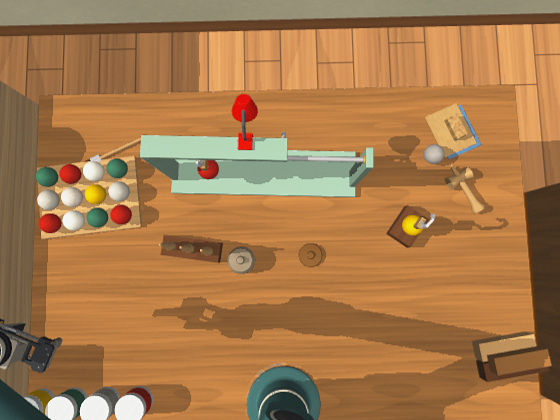

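The top view shows the block with the hanger at about (412,225), the rack from x = 140 to 372 px, the red lamp clip at about (245,142) and the red tama at (208,169). The scene view looks back towards the robot: the hook is at (147,135), the lamp at (270,238) and the right upright at (165,200). I'll enlarge both.

```bash
python3 - <<'E'
import cv2,numpy as np
t=cv2.imread('pics/top0.png');s=cv2.imread('pics/scene0.png')
def cr(im,x,y,w,h,f):
    return cv2.resize(im[y:y+h,x:x+w],None,fx=f,fy=f,interpolation=cv2.INTER_CUBIC)
A=cr(t,375,190,75,75,5)      # 375x375
B=cr(s,120,115,85,75,5)      # 425x375
C=cr(t,130,125,250,72,3.2)     # 800x230
C=C[:225]
cv2.imwrite('pics/c1.png',np.vstack([np.hstack([A,B]),C]))
D=cr(s,140,150,290,220,2.75)
cv2.imwrite('pics/c2.png',D[:600,:800])
E
```

```text
(no output)
```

View pics/c1.png

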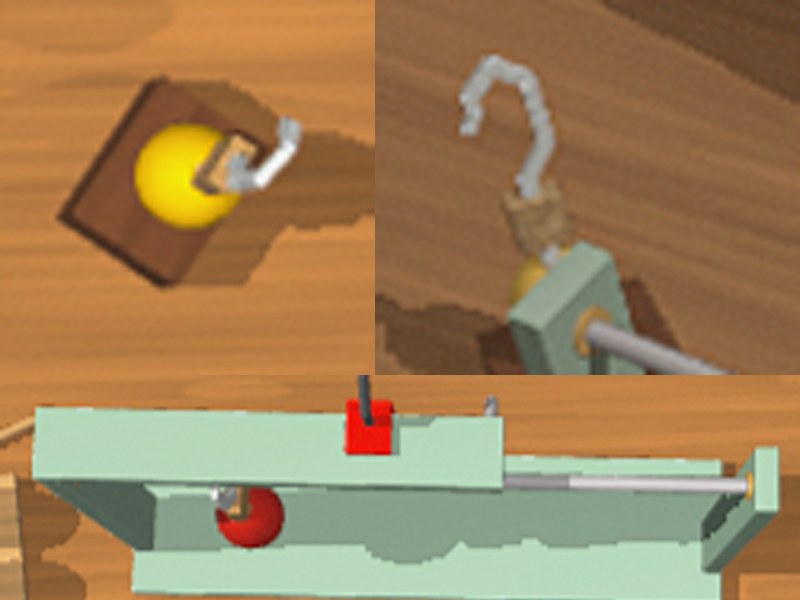

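View pics/c2.png

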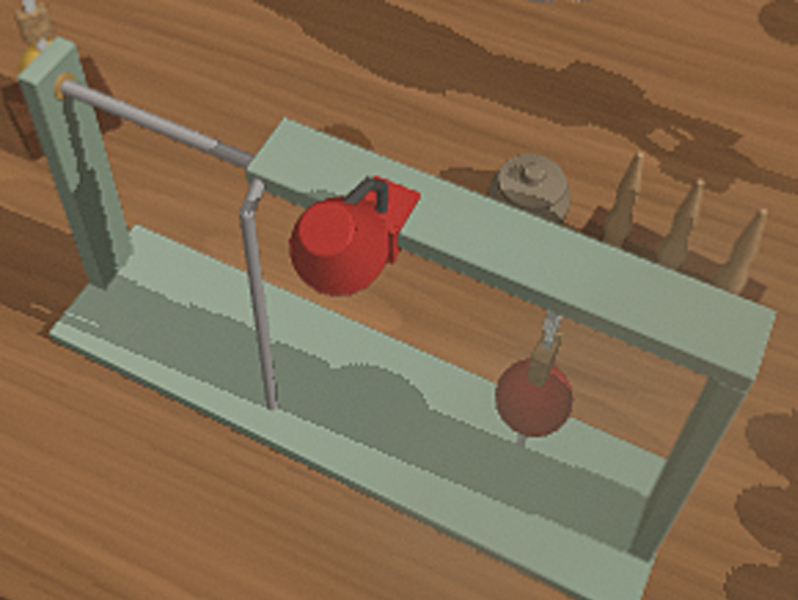

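The crops give these pixels. Top view: block top corners at A(163,83), (72,210) and (170,280), hook tip at A(290,130), lamp clip centre at C(369,428) and shelf right end at C(503,419) and (503,487). Scene view: hook apex at B(495,60) and hook tip at B(467,130). I'll fit the poses from these.

```bash
cat > h.py <<'E'
import numpy as np
from station import ctrl
from scipy.optimize import least_squares
from scipy.spatial.transform import Rotation as R
np.set_printoptions(precision=4,suppress=True)
def T_view(n,obs=None):
    c=ctrl.get_calibration(n)
    if n!='wrist': return c,np.array(c['view'])
    T=np.eye(4);T[:3,:3]=R.from_quat(obs['orientation']).as_matrix();T[:3,3]=obs['eef_pos']
    return c,np.linalg.inv(T@np.array(c['T_tool_cam']))
def proj(P,n,obs=None):
    c,V=T_view(n,obs);P=np.atleast_2d(P);q=P@V[:3,:3].T+V[:3,3];s=q[:,:2]/q[:,2:]
    s=s*(1+c['k1']*(s**2).sum(1,keepdims=True));m=np.array(c['mtx']);return s@m[:2,:2].T+m[:2,2]
def onz(px,z,n,obs=None):
    "world point of pixel px on plane z"
    f=lambda p:(proj([p[0],p[1],z],n,obs)[0]-px)
    return least_squares(f,[0.6,0.]).x
def pose(p,L):
    c,s=np.cos(p[2]),np.sin(p[2]);L=np.atleast_2d(L)
    return np.c_[p[0]+c*L[:,0]-s*L[:,1],p[1]+s*L[:,0]+c*L[:,1],L[:,2]]
def fit(p0,data):
    "data: (cam, local point incl. world z, pixel)"
    f=lambda p:np.concatenate([proj(pose(p,l),n)[0]-u for n,l,u in data])
    r=least_squares(f,p0,loss='soft_l1',f_scale=1.);return r.x,r.fun.reshape(-1,2)
E
cat > m.py <<'E'
from h import *
A=lambda u,v:np.array([375+u/5,190+v/5]);B=lambda u,v:np.array([120+(u-375)/5,115+v/5])
C=lambda u,v:np.array([130+u/3.2,125+(v-375)/3.2]);D=lambda u,v:np.array([140+u/2.75,150+v/2.75])
rk=[('top',[-.016,-.07,.322],C(503,487)),('top',[.038,-.07,.322],C(503,419)),('top',[.025,-.26,.3],C(756,448)),
('top',[.025,-.278,.3],C(778,448)),('top',[-.025,-.278,.3],C(778,511)),('top',[-.016,.278,.322],C(33,477)),('top',[.038,.278,.322],C(36,408)),
('scene',[-.016,-.07,.322],D(285,118)),('scene',[.038,-.07,.322],D(248,163)),('scene',[0,-.26,.275],D(63,88)),
('scene',[-.016,.278,.322],D(775,315)),('scene',[.038,.278,.322],D(752,375)),('scene',[.085,-.278,.015],D(50,332))]
r,e=fit([.68,0,0],rk);print('rack',r,np.degrees(r[2]));print(e.round(1).tolist())
bl=[('top',[.05,.0375,.042],A(163,83)),('top',[-.05,.0375,.042],A(72,210)),('top',[-.05,-.0375,.042],A(170,280))]
b,e=fit([.5,-.3,-.6],bl);print('block',b,np.degrees(b[2]));print(e.round(1).tolist())
hg=[('top',[0,0,.08],A(188,176)),('top',[.02,0,.212],A(290,130)),('scene',[.02,0,.212],B(467,130)),('scene',[0,0,.251],B(497,65)),('scene',[0,0,.144],B(540,222)),('top',[-.015,0,.22],A(240,185))]
g,e=fit(b,hg);print('hanger',g,np.degrees(g[2]));print(e.round(1).tolist())
for z in(.322,.335,.342):
    w=onz(C(369.5,428),z,'top');print('lampclip',w,'rack',pose([0,0,-r[2]],[[w[0]-r[0],w[1]-r[1],0]]))
w=onz(np.array([244.5,107]),.36,'top');print('head',pose([0,0,-r[2]],[[w[0]-r[0],w[1]-r[1],0]]))
print('clip scene',[pose([0,0,-r[2]],[[*(onz(D(*u),z,'scene')-r[:2]),0]])[0].tolist() for u in((375,178),(420,197)) for z in(.335,)])
for nm,u,z in(('disk',(311,254),.018),('jar',(241,260),.072),('ken0',(209,252),.12),('ken2',(170,247),.12)):print(nm,onz(np.array(u),z,'top'))
E
python3 m.py
```

```text
rack [ 0.6682  0.0459 -0.0461] -2.6388851162821623
[[-0.6, 0.4], [-0.0, -0.8], [-0.4, -0.4], [0.2, -0.2], [0.1, 0.5], [-1.3, 0.2], [-0.9, -0.5], [-0.9, -2.0], [-1.9, 0.9], [-0.2, -2.0], [0.2, -3.1], [0.4, 0.7], [-0.3, -0.7]]
block [ 0.5068 -0.3808 -0.6589] -37.75262631541519
[[0.3, -1.7], [-0.9, 0.1], [0.5, 1.3]]
hanger [ 0.5066 -0.3791 -0.8245] -47.24140275317595
[[-0.8, -0.1], [-1.1, -0.2], [0.5, -0.9], [-1.3, -1.5], [0.0, -1.6], [0.4, -2.0]]
lampclip [0.6966 0.0729] rack [[0.0271 0.0283 0.    ]]
lampclip [0.6931 0.0719] rack [[0.0237 0.0271 0.    ]]
lampclip [0.6912 0.0713] rack [[0.0218 0.0264 0.    ]]
head [[0.0981 0.0296 0.    ]]
clip scene [[0.015993523920146344, 0.018864792508324756, 0.0], [0.016657914222355488, 0.05184027191677531, 0.0]]
disk [ 0.4314 -0.0924]
jar [0.4184 0.1112]
ken0 [0.4423 0.1945]
ken2 [0.4585 0.302 ]
```

```bash
cat >> h.py <<'E'
def mat(p,q):
    T=np.eye(4);T[:3,:3]=q;T[:3,3]=p;return T
def cur():
    o=ctrl.get_obs();return mat(o['eef_pos'],R.from_quat(o['orientation']).as_matrix())
def toolR(yaw,lean):
    "fingers lean forward along yaw by lean, camera side up"
    h=np.array([np.cos(yaw),np.sin(yaw),0]);k=np.array([0,0,1.])
    z=np.sin(lean)*h-np.cos(lean)*k;x=np.cos(lean)*h+np.sin(lean)*k
    return np.c_[x,np.cross(z,x),z]
def row(T0,T1,vmax=.03,wmax=5.5,n=None):
    "constant row and count taking T0 to T1"
    Q=np.linalg.inv(T0)@T1;w=R.from_matrix(Q[:3,:3]).as_rotvec()
    n=n or int(max(np.ceil(np.linalg.norm(Q[:3,3])/vmax),np.ceil(np.degrees(np.linalg.norm(w))/wmax),1))
    for _ in range(9):
        S=sum(R.from_rotvec(w*k/n).as_matrix() for k in range(n))
        p=np.linalg.solve(S,Q[:3,3])
        if np.linalg.norm(p)<.04:break
        n+=2
    r=np.r_[p/.08,w/n/(np.pi/4)].round(4);
    M=mat(r[:3]*.08,R.from_rotvec(r[3:]*np.pi/4).as_matrix());T=T0.copy();path=[]
    for k in range(n):T=T@M;path.append(T[:3,3].round(3).tolist())
    print(n,'x',r.tolist(),'mid',path[n//2],'end',path[-1],'err',(T[:3,3]-T1[:3,3]).round(4));return T
def hold(eye,yaw,lean,d=.076,dy=0):
    "TCP pose that holds a hanger with its eye there"
    q=toolR(yaw,lean);return mat(np.array(eye)-[0,0,.09]-d*q[:,2]+dy*q[:,1],q)
def st():
    o=ctrl.get_obs();print(o['time_s'],o['eef_pos'],np.array(o['joints']),'F',np.array(o['wrist_force']),'op',o['opening'],'g',o['grasp_force'])
E
python3 - <<'E'
from h import *
r=np.radians
T0=cur()
T1=mat([.5,0.02,.36],toolR(r(45),0))
print(T0,R.from_matrix(T0[:3,:3].T@T1[:3,:3]).as_rotvec(degrees=True))
T=row(T0,T1)
T=row(T,hold([.507,-.380,.234],r(-40),r(45),d=.20))
E
```

```text
[[-0.9257  0.3782 -0.0004  0.2457]
 [ 0.3782  0.9257 -0.0012  0.6014]
 [-0.0001 -0.0013 -1.      0.302 ]
 [ 0.      0.      0.      1.    ]] [ -0.041    0.0753 112.7775]
22 x [-0.4199, 0.0715, -0.0329, -0.0, 0.0001, 0.1139] mid [0.541, 0.347, 0.334] end [0.5, 0.02, 0.36] err [0.0001 0.     0.    ]
18 x [-0.1197, 0.2142, 0.035, -0.0411, 0.0448, 0.0991] mid [0.491, -0.172, 0.332] end [0.399, -0.289, 0.285] err [-0.     -0.      0.0001]
```

Request:
move_arm(moves=[[[-0.42, 0.0715, -0.1, 0, 0, 0.114, 60], [-0.42, 0.0715, -0.1, 0, 0, 0.114, 60], [-0.42, 0.0715, -0.1, 0, 0, 0.114, 60], [-0.42, 0.0715, -0.1, 0, 0, 0.114, 60], [-0.42, 0.0715, -0.1, 0, 0, 0.114, 60], [-0.42, 0.0715, -0.1, 0, 0, 0.114, 60], [-0.42, 0.0715, -0.1, 0, 0, 0.114, 60], [-0.42, 0.0715, 0, 0, 0, 0.114, 60], [-0.42, 0.0715, 0, 0, 0, 0.114, 60], [-0.42, 0.0715, 0, 0, 0, 0.114, 60], [-0.42, 0.0715, 0, 0, 0, 0.114, 60], [-0.42, 0.0715, 0, 0, 0, 0.114, 60], [-0.42, 0.0715, 0, 0, 0, 0.114, 60], [-0.42, 0.0715, 0, 0, 0, 0.114, 60], [-0.42, 0.0715, 0, 0, 0, 0.114, 60], [-0.42, 0.0715, 0, 0, 0, 0.114, 60], [-0.42, 0.0715, 0, 0, 0, 0.114, 60], [-0.42, 0.0715, 0, 0, 0, 0.114, 60], [-0.42, 0.0715, 0, 0, 0, 0.114, 60], [-0.42, 0.0715, 0, 0, 0, 0.114, 60]]])

```text
time_s: 1.82
eef_pos: [0.5309, 0.0785, 0.3584]
orientation: [0.887, 0.461, -0.0, 0.0]
wrist_force: [0.3, 0.1, 0.5]
opening: 0.0599
grasp_force: 0.0
```

```bash
python3 - <<'E'
from h import *
r=np.radians
st();T=row(cur(),hold([.507,-.380,.234],r(-40),r(45),d=.20))
E
```

```text
1.8167 [0.5309 0.0785 0.3584] [-0.678   0.2286  0.554   1.8477 -0.1336  1.1024 -0.688 ] F [0.3304 0.0723 0.4811] op 0.05986724867007843 g 0.0
19 x [-0.1641, 0.2349, 0.0193, -0.0433, 0.0398, 0.1047] mid [0.529, -0.145, 0.342] end [0.399, -0.289, 0.285] err [-0.0001  0.     -0.    ]
```

Request:
move_arm(moves=[[[-0.164, 0.235, 0.019, -0.0433, 0.0398, 0.1047, 60], [-0.164, 0.235, 0.019, -0.0433, 0.0398, 0.1047, 60], [-0.164, 0.235, 0.019, -0.0433, 0.0398, 0.1047, 60], [-0.164, 0.235, 0.019, -0.0433, 0.0398, 0.1047, 60], [-0.164, 0.235, 0.019, -0.0433, 0.0398, 0.1047, 60], [-0.164, 0.235, 0.019, -0.0433, 0.0398, 0.1047, 60], [-0.164, 0.235, 0.019, -0.0433, 0.0398, 0.1047, 60], [-0.164, 0.235, 0.019, -0.0433, 0.0398, 0.1047, 60], [-0.164, 0.235, 0.019, -0.0433, 0.0398, 0.1047, 60], [-0.164, 0.235, 0.019, -0.0433, 0.0398, 0.1047, 60], [-0.164, 0.235, 0.019, -0.0433, 0.0398, 0.1047, 60], [-0.164, 0.235, 0.019, -0.0433, 0.0398, 0.1047, 60], [-0.164, 0.235, 0.019, -0.0433, 0.0398, 0.1047, 60], [-0.164, 0.235, 0.019, -0.0433, 0.0398, 0.1047, 60], [-0.164, 0.235, 0.019, -0.0433, 0.0398, 0.1047, 60], [-0.164, 0.235, 0.019, -0.0433, 0.0398, 0.1047, 60], [-0.164, 0.235, 0.019, -0.0433, 0.0398, 0.1047, 60], [-0.164, 0.235, 0.019, -0.0433, 0.0398, 0.1047, 60], [-0.164, 0.235, 0.019, -0.0433, 0.0398, 0.1047, 60], [0, 0, 0, 0, 0, 0, 60]]])

```text
time_s: 3.48
eef_pos: [0.4395, -0.2621, 0.3091]
orientation: [0.913, -0.218, 0.32, 0.126]
wrist_force: [-0.8, -0.3, -0.8]
opening: 0.06
grasp_force: 0.0
```

```bash
python3 - <<'E'
from h import *
import cv2
st();o=ctrl.get_obs();print(R.from_quat(o['orientation']).as_matrix())
im=ctrl.camera('wrist');cv2.imwrite('pics/w1.png',im)
print('pred eye,cork,tip,tama',proj([[.507,-.38,.234],[.507,-.38,.144],[.522,-.393,.212],[.507,-.38,.08]],'wrist',o))
cv2.imwrite('pics/w1b.png',cv2.resize(im,(800,600),interpolation=cv2.INTER_CUBIC))
E
```

```text
3.4833 [ 0.4395 -0.2621  0.3091] [-0.7185 -0.032   1.1655  2.365   0.9473  0.1564 -2.4778] F [-0.823  -0.3184 -0.7818] op 0.06003972430217004 g 0.0
[[ 0.7    -0.479   0.5296]
 [-0.3183 -0.8732 -0.3691]
 [ 0.6393  0.0898 -0.7637]]
pred eye,cork,tip,tama [[375.3683 183.5171]
 [338.916  231.8705]
 [367.1385 174.2207]
 [323.0852 252.852 ]]
```

View pics/w1b.png

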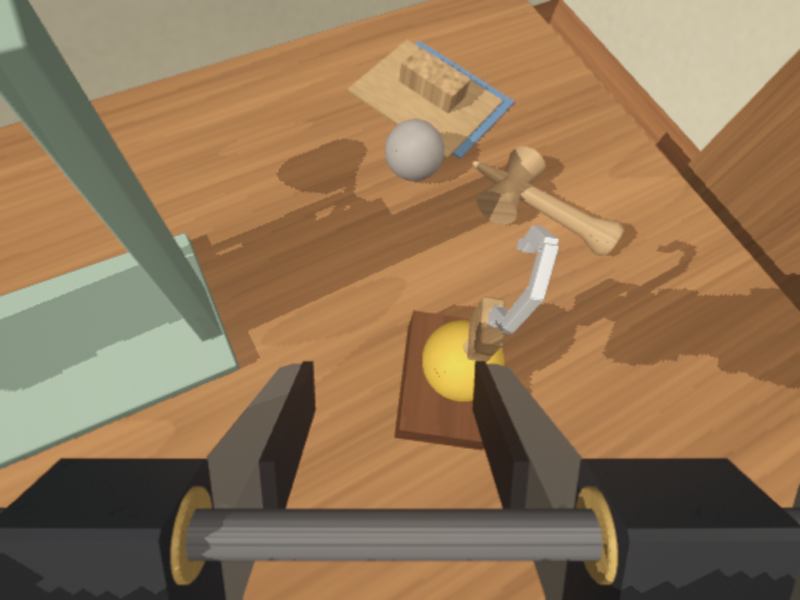

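The wrist view shows the cork at about (487,328) in the enlarged picture and the hook tip at about (523,243). Both lie within 2–4 px of the prediction, so the hanger pose is good. The arm ran into joint limits in this folded pose (j6 0.156). I'll fit a kinematic model so I can plan around the limits.

```bash
cat > kin.py <<'E'
import numpy as np, itertools
from scipy.optimize import least_squares
from scipy.spatial.transform import Rotation as R
Q=np.array([[-1.226,.468,-.012,1.603,.006,1.071,-.056],[-.678,.2286,.554,1.8477,-.1336,1.1024,-.688],[-.7185,-.032,1.1655,2.365,.9473,.1564,-2.4778]])
P=np.array([[.2457,.6013,.3018],[.5309,.0785,.3584],[.4395,-.2621,.3091]])
O=[R.from_quat([.1928,.9812,-.0009,-.0001]).as_matrix(),R.from_quat([.887,.461,0,0]).as_matrix(),
 np.array([[.7,-.479,.5296],[-.3183,-.8732,-.3691],[.6393,.0898,-.7637]])]
rz=lambda a:np.array([[np.cos(a),-np.sin(a),0],[np.sin(a),np.cos(a),0],[0,0,1]])
ry=lambda a:np.array([[np.cos(a),0,np.sin(a)],[0,1,0],[-np.sin(a),0,np.cos(a)]])
def fk(q,g,s,c):
    # g: h, L1, L2, L3, elbow offset, wrist offset, shoulder offset
    a=rz(s[0]*q[0]+c[0]);p=a@[g[6],0,g[0]];a=a@ry(q[1])@rz(s[1]*q[2]);p=p+a@[g[4],0,g[1]]
    a=a@ry(q[3]);p=p+a@[-g[4],0,0];a=a@rz(s[2]*q[4]);p=p+a@[0,0,g[2]];a=a@ry(q[5]);p=p+a@[g[5],0,g[3]]
    return p,a@rz(s[3]*q[6]+c[1])
if __name__=='__main__':
    best=[]
    for s in itertools.product([1,-1],repeat=4):
      for c1 in(0,np.pi/2,np.pi,-np.pi/2):
        f=lambda x:np.concatenate([np.r_[(fk(q,x[:7],s,x[7:])[0]-p)*3,(fk(q,x[:7],s,x[7:])[1]-o).ravel()] for q,p,o in zip(Q,P,O)]+[.003*x[4:7]])
        r=least_squares(f,[.3,.4,.4,.2,0,0,0,0.,c1]);best.append((r.cost,s,r.x))
    best.sort(key=lambda t:t[0])
    for b in best[:3]:print(b[0],b[1],b[2].round(4).tolist())
E
python3 kin.py
```

```text
0.0010201882176558248 (-1, -1, -1, -1) [0.3514, 0.4661, 0.4733, 0.2436, 0.0134, -0.0059, -0.0005, -0.0423, -4.7514]
0.0010201882176558252 (-1, -1, -1, -1) [0.3514, 0.4661, 0.4733, 0.2436, 0.0134, -0.0059, -0.0005, -0.0423, 1.5318]
0.0010201882176558508 (-1, -1, -1, -1) [0.3514, 0.4661, 0.4733, 0.2436, 0.0134, -0.0059, -0.0005, -0.0423, 1.5318]
```

```bash
cat > plan.py <<'E'
from h import *
from kin import fk
G=[.3514,.4661,.4733,.2436,.0134,-.0059,-.0005];S=(-1,-1,-1,-1);CC=[-.0423,1.5318]
LO=np.array([-2.53,-.31,-1.57,.28,-1.29,.15,-2.92]);HI=np.array([2.53,2.02,1.55,2.44,4.43,1.84,2.92])
FK=lambda q:fk(q,G,S,CC)
def err(q,T):
    p,a=FK(q);return np.r_[p-T[:3,3],R.from_matrix(T[:3,:3]@a.T).as_rotvec()]
def J(q):
    p0,a0=FK(q);j=np.zeros((6,7))
    for i in range(7):
        d=q.copy();d[i]+=1e-5;p,a=FK(d);j[:3,i]=(p-p0)/1e-5;j[3:,i]=R.from_matrix(a@a0.T).as_rotvec()/1e-5
    return j
def step(q,T):
    e=err(q,T);e=np.r_[T[:3,3]-FK(q)[0],e[3:]]
    return np.clip(q+np.linalg.pinv(J(q))@e,LO,HI)
def seek(T,q0,j3):
    f=lambda q:np.r_[err(q,T)*10,.3*(q[2]-j3)]
    r=least_squares(f,np.clip(q0,LO+.01,HI-.01),bounds=(LO,HI));return r.x,np.abs(err(r.x,T)).max()
RK=np.array([.6682,.0459,-.0461])
def rail(y,dz=0,dx=0):
    return np.r_[pose(RK,[[dx,y,0]])[0][:2],.275+dz]
if __name__=='__main__':
    r=np.radians;q0=np.array([.5,.5,0,1.6,0,.3,-1.6])
    for lean in(38,45):
        for nm,T in(('pick',hold([.507,-.38,.234],r(-40),r(lean))),('pre130',hold([.507,-.38,.234],r(-40),r(lean),d=.2)),('lift',hold([.507,-.38,.289],r(-40),r(lean))),
          ('open+40',hold(rail(-.158,.04),RK[2],r(lean))),('lamp',hold(rail(.028),RK[2],r(lean)))):
            for j3 in(-.8,0,.8):
                q,e=seek(T,q0,j3);print(lean,nm,j3,q.round(2),'e%.3f'%e,'margin %.2f'%min((q-LO).min(),(HI-q).min()))
E
python3 plan.py
```

```text
38 pick -0.8 [ 1.    0.31 -0.44  2.18  1.33  0.15 -2.92] e0.037 margin 0.00
38 pick 0 [ 0.95  0.31 -0.4   2.17  1.32  0.15 -2.92] e0.037 margin 0.00
38 pick 0.8 [-0.06  0.36  0.69  2.17 -1.29  0.15 -0.5 ] e0.038 margin 0.00
38 pre130 -0.8 [ 1.36 -0.   -0.8   2.35  0.41  0.15 -2.09] e0.005 margin 0.00
38 pre130 0 [ 0.55 -0.01  0.01  2.35  0.41  0.15 -2.09] e0.005 margin 0.00
38 pre130 0.8 [-0.25 -0.01  0.81  2.36  0.47  0.15 -2.15] e0.005 margin 0.00
38 lift -0.8 [ 1.2   0.28 -0.67  2.2   1.34  0.2  -2.92] e0.004 margin 0.00
38 lift 0 [ 0.98  0.25 -0.43  2.2   1.3   0.15 -2.92] e0.002 margin 0.00
38 lift 0.8 [-0.14  0.31  0.78  2.21 -1.29  0.15 -0.49] e0.001 margin 0.00
38 open+40 -0.8 [ 0.89  0.34 -0.8   2.11  0.76  0.18 -2.12] e0.000 margin 0.03
38 open+40 0 [ 0.17  0.25 -0.    2.11 -0.67  0.16 -0.82] e0.000 margin 0.01
38 open+40 0.8 [-0.54  0.34  0.8   2.1  -1.26  0.35 -0.35] e0.000 margin 0.03
38 lamp -0.8 [ 0.03  0.32 -0.26  2.1   1.2   0.21 -2.92] e0.010 margin 0.00
38 lamp 0 [-0.18  0.32 -0.03  2.11  1.15  0.15 -2.92] e0.003 margin 0.00
38 lamp 0.8 [-0.22  0.32  0.    2.11  1.
[... 469 characters left out ...]
 e0.040 margin 0.00
45 lift -0.8 [ 1.29  0.18 -0.73  2.21  1.33  0.15 -2.92] e0.058 margin 0.00
45 lift 0 [ 1.15  0.18 -0.61  2.2   1.31  0.15 -2.92] e0.057 margin 0.00
45 lift 0.8 [ 1.    0.17 -0.47  2.2   1.28  0.15 -2.92] e0.057 margin 0.00
45 open+40 -0.8 [ 0.21  0.21 -0.01  2.14 -1.29  0.15 -0.18] e0.030 margin 0.00
45 open+40 0 [ 0.12  0.21  0.07  2.14 -1.29  0.15 -0.2 ] e0.031 margin 0.00
45 open+40 0.8 [ 0.03  0.2   0.15  2.14 -1.29  0.15 -0.22] e0.032 margin 0.00
45 lamp -0.8 [-0.22  0.25  0.02  2.1   1.16  0.15 -2.92] e0.061 margin 0.00
45 lamp 0 [-0.3   0.25  0.09  2.1   1.14  0.15 -2.92] e0.061 margin 0.00
45 lamp 0.8 [-0.37  0.25  0.16  2.1   1.12  0.15 -2.92] e0.061 margin 0.00
```

```bash
cat > ms.py <<'E'
from plan import *
rng=np.random.default_rng(0);r=np.radians
flip=np.diag([-1,-1,1,1.])
def best(T,n=25):
    out=[]
    for _ in range(n):
        q0=rng.uniform(LO,HI);f=lambda q:np.r_[err(q,T)*20,.05*(q-(LO+HI)/2)/(HI-LO)*[1,1,1,1,1,2,1]]
        x=least_squares(f,q0,bounds=(LO,HI),max_nfev=60).x
        if np.abs(err(x,T)).max()<.006: out.append((min((x-LO).min(),(HI-x).min()),x.round(2)))
    out.sort(key=lambda t:-t[0]);u=[]
    for m,x in out:
        if not any(np.abs(x-y).max()<.3 for _,y in u):u.append((m,x))
    return u[:3]
for fl in(0,1):
  for lean in(36,41,45):
    for nm,T in(('pick',hold([.507,-.38,.234],r(-40),r(lean))),('lift',hold([.507,-.38,.289],r(-40),r(lean))),
          ('open+40',hold(rail(-.158,.04),RK[2],r(lean))),('lamp',hold(rail(.028),RK[2],r(lean)))):
        for m,x in best(T@flip if fl else T):print(fl,lean,nm,'%.2f'%m,x.tolist())
E
timeout 500 python3 ms.py
```

```text
0 36 pick 0.02 [-0.55, 1.11, 1.47, 2.2, 4.41, 0.91, -0.38]
0 36 pick 0.00 [0.97, 0.37, -0.42, 2.2, 1.77, 0.17, 2.92]
0 36 pick 0.00 [0.03, 0.41, 0.6, 2.2, 4.43, 0.15, 0.06]
0 36 lift 0.06 [-0.29, 0.38, 0.96, 2.18, -1.23, 0.25, -0.58]
0 36 lift 0.03 [1.48, 0.4, -1.01, 2.18, 1.38, 0.36, -2.89]
0 36 open+40 0.20 [1.12, 0.48, -1.11, 2.08, 1.09, 0.35, -2.37]
0 36 open+40 0.17 [-0.4, 0.31, 0.64, 2.08, -1.01, 0.32, -0.56]
0 36 open+40 0.15 [1.28, 0.78, -1.42, 2.08, 1.44, 0.65, -2.56]
0 36 lamp 0.09 [-1.0, 0.49, 0.91, 2.09, -1.16, 0.24, -0.81]
0 36 lamp 0.03 [0.11, 0.35, -0.35, 2.09, 1.18, 0.25, -2.89]
0 41 pick 0.19 [-0.27, 0.54, 0.95, 2.25, 4.12, 0.35, 0.25]
0 41 pick 0.19 [1.38, 0.51, -0.9, 2.25, 2.1, 0.42, 2.72]
0 41 pick 0.18 [-0.49, 0.82, 1.26, 2.26, 4.25, 0.61, -0.07]
0 41 lift 0.00 [-0.62, 1.03, 1.55, 2.24, 4.42, 0.87, -0.35]
0 41 lift 0.00 [-0.2, 0.33, 0.84, 2.24, 4.43, 0.16, 0.05]
0 41 lift 0.00 [1.28, 0.3, -0.75, 2.24, 1.8, 0.23, 2.92]
0 41 open+40 0.17 [1.3, 0.76, -1.4, 2.14, 1.63, 0.56, -2.73]
0 41 open+40 0.00 [-0.03, 0.25, 0.22, 2.14, -1.29, 0.16, -0.22]
0 41 open+40 0.00 [-0.
[... 2255 characters left out ...]
 [-1.34, 1.19, 1.55, 2.15, 4.4, 0.89, 2.57]
1 45 pick 0.15 [1.36, 0.52, -0.87, 2.29, 2.34, 0.48, -0.65]
1 45 pick 0.14 [1.64, 0.83, -1.24, 2.3, 2.2, 0.75, -0.27]
1 45 pick 0.00 [-0.44, 0.72, 1.15, 2.29, 4.0, 0.54, -2.92]
1 45 lift 0.16 [1.56, 0.45, -1.09, 2.28, 2.05, 0.43, -0.37]
1 45 lift 0.16 [1.74, 0.75, -1.39, 2.28, 1.99, 0.71, -0.12]
1 45 lift 0.00 [-0.44, 0.48, 1.13, 2.28, 4.16, 0.34, -2.92]
1 45 open+40 0.03 [1.36, 1.02, -1.54, 2.18, 1.88, 0.77, 0.35]
1 45 open+40 0.00 [-0.4, 0.3, 0.63, 2.18, 4.43, 0.28, -2.86]
1 45 lamp 0.26 [0.5, 0.45, -0.82, 2.18, 2.01, 0.46, -0.46]
1 45 lamp 0.25 [0.74, 0.64, -1.13, 2.19, 1.98, 0.66, -0.3]
1 45 lamp 0.00 [-1.37, 1.24, 1.55, 2.19, 4.27, 0.89, 2.64]
```

```bash
cat > sim.py <<'E'
from plan import *
def run(q,T0,rows):
    T=T0.copy();mx=0
    for v in rows:
        v=np.array(v[:6]);T=T@mat(v[:3]*.08,R.from_rotvec(v[3:]*np.pi/4).as_matrix())
        q2=q
        for _ in range(4):q2=step(q2,T)
        mx=max(mx,np.abs(q2-q).max());q=q2
    return q,T,mx,np.abs(err(q,T)).max()
E
python3 - <<'E'
from sim import *
q=np.array([-1.226,.468,-.012,1.603,.006,1.071,-.056]);T=mat(*FK(q))
a=[[-.42,.0715,-.1,0,0,.114]]*7+[[-.42,.0715,0,0,0,.114]]*13
q,T,m,e=run(q,T,a);print(q,T[:3,3],m,e)
b=[[-.164,.235,.019,-.0433,.0398,.1047]]*19
for k in range(0,19,3):
    q,T,m,e=run(q,T,b[k:k+3]);print(q,T[:3,3],m,e)
E
```

```text
[-0.6962  0.2114  0.5619  1.8645 -0.1254  1.1009 -0.6945] [0.5237 0.0814 0.3586] 0.04308804962641122 4.022876366559528e-16
[-0.6495  0.1793  0.6351  1.924  -0.1349  0.9384 -0.8111] [0.5421 0.0152 0.3545] 0.05519177726970903 1.7569367821422966e-16
[-0.6114  0.1348  0.7097  2.002  -0.1295  0.7662 -0.9407] [ 0.5443 -0.0534  0.3506] 0.0585778690102029 1.3882020020301586e-16
[-0.582   0.0809  0.7864  2.0967 -0.097   0.5833 -1.0967] [ 0.5304 -0.1205  0.3447] 0.06215944842428378 3.705254333424096e-16
[-0.5582  0.0232  0.8641  2.2052 -0.0061  0.3903 -1.3126] [ 0.5016 -0.1821  0.3346] 0.0826858486789761 4.050182996355163e-16
[-0.4988 -0.0254  0.9082  2.3233  0.2642  0.1931 -1.7149] [ 0.4603 -0.2348  0.3186] 0.17419269819202876 2.0539125955565396e-15
[-0.165  -0.032   0.6963  2.429   1.6073  0.15   -2.92  ] [ 0.4102 -0.2758  0.2955] 0.6873423752310605 0.19590135713542553
[-0.3416 -0.0298  0.8919  2.44    2.1615  0.15   -2.92  ] [ 0.3922 -0.2865  0.286 ] 0.554205711276748 0.6153284416336092
```

```bash
cat > search.py <<'E'
from sim import *
import contextlib,io,time,pickle,sys
r=np.radians;flip=np.diag([-1,-1,1,1.]);rng=np.random.default_rng(int(sys.argv[1]))
def rows(T0,T1):
    Q=np.linalg.inv(T0)@T1;w=R.from_matrix(Q[:3,:3]).as_rotvec()
    n=int(max(np.ceil(np.linalg.norm(T1[:3,3]-T0[:3,3])/.033),np.ceil(np.degrees(np.linalg.norm(w))/5.5),1))
    M=[R.from_rotvec(w*k/n).as_matrix() for k in range(n)]
    p=np.linalg.solve(sum(M),Q[:3,3])
    return n,np.r_[p/.08,w/n/(np.pi/4)]
def sim1(q,T,T1):
    n,v=rows(T,T1);M=mat(v[:3]*.08,R.from_rotvec(v[3:]*np.pi/4).as_matrix())
    if np.linalg.norm(v[:3])*.08>.041:return None
    for k in range(n):
        T=T@M;q2=step(step(q,T),T)
        if np.abs(q2-q).max()>.13 or np.any(q2<LO+.03) or np.any(q2>HI-.03):return None
        p=T[:3,3];tip=p+.088*T[:3,2]
        if tip[2]<.2 or p[2]<.27 or p[0]>.56:return None
        q=q2
    return q,T,n,v
PRE=hold([.507,-.38,.234],r(-40),r(41),d=.16)@flip
PREU=PRE.copy();PREU[2,3]+=.06
qd=np.array([1.47,.45,-1.1,2.3,1.9,.45,-.2])
def rndT():
    a=r(rng.uniform(-55,75));rad=rng.uniform(.42,.65);yaw=rng.uniform(-150,220)
    q=toolR(r(yaw),0)@R.from_rotvec(r(np.r_[rng.uniform(-50,50,2),0])).as_matrix()
    return mat([rad*np.cos(a),rad*np.sin(a),rng.uniform(.32,.55)],q)
if __name__=='__main__':
    o=ctrl.get_obs();q0=np.array(o['joints']);T0=mat(*FK(q0));t=time.time();best=(9,)
    while time.time()-t<400:
        q,T=q0,T0;seq=[];N=0;W=[rndT() for _ in range(rng.integers(1,4))]
        if best[0]<9 and rng.random()<.5:
            W=[w.copy() for w in best[1]]
            for w in W:
                w[:3,3]+=rng.normal(0,.03,3);w[:3,:3]=w[:3,:3]@R.from_rotvec(rng.normal(0,.15,3)).as_matrix()
        ok=True
        for w in W+[PREU]:
            s=sim1(q,T,w)
            if s is None:ok=False;break
            q,T,n,v=s;N+=n;seq.append((n,v))
        if not ok or N>150:continue
        c=np.abs(q[2]-qd[2])+.5*max(0,.1-min((q-LO).min(),(HI-q).min()))*10+N/400
        if c<best[0]:best=(c,W,seq,q,N)
    if len(best)>1:
        print(round(best[0],2),best[4],best[3]);pickle.dump(best,open(f'b{sys.argv[1]}.pkl','wb'))
    else:print('none')
E
nproc; export OMP_NUM_THREADS=1; for i in 1 2 3 4 5 6; do python3 search.py $i & done; wait
```

```text
4
this script no longer has the robot
this script no longer has the robot
this script no longer has the robot
this script no longer has the robot
none
2.87 36 [-1.0164 -0.244   1.4883  2.3213  1.2664  0.3195  0.3038]Exception ignored in: <_io.TextIOWrapper mode='rw' encoding='UTF-8'>
Traceback (most recent call last):
BrokenPipeError: [Errno 32] Broken pipe
Exception ignored in: <_io.TextIOWrapper mode='rw' encoding='UTF-8'>
Traceback (most recent call last):
BrokenPipeError: [Errno 32] Broken pipe
Exception ignored in: <_io.TextIOWrapper mode='rw' encoding='UTF-8'>
Traceback (most recent call last):
BrokenPipeError: [Errno 32] Broken pipe
Exception ignored in: <_io.TextIOWrapper mode='rw' encoding='UTF-8'>
Traceback (most recent call last):
BrokenPipeError: [Errno 32] Broken pipe
```

```bash
cat > beam2.py <<'E'
from beam import *
CAN=hold([.507,-.38,.30],r(-40),r(20),d=.16)@flip
def cyl(az,rad,z,psi,lean,roll=0):
    return mat([rad*np.cos(az),rad*np.sin(az),z],toolR(az,lean)@R.from_euler('z',psi).as_matrix())
def chain(q,T,Ws):
    N=0;sq=[]
    for w in Ws:
        s=seg(q,T,w)
        if s is None:return None
        q,T,n,v=s;N+=n;sq.append((n,v))
    return q,T,N,sq
q0=np.array([-.7185,-.032,1.1655,2.365,.9473,.1564,-2.4778]);T0=mat(*FK(q0));LO[5]-=.06
beam=[(9,q0,T0,0,[],q0[2])];fin=None
for lev in range(4):
    new=list(beam);t1=time.time()
    while time.time()-t1<35:
        c,q,T,N,sq,_=beam[rng.integers(len(beam))]
        if rng.random()<.7:
            psi=r(rng.uniform(-180,180));psi2=psi if rng.random()<.4 else r(rng.uniform(-180,180))
            aL=r(rng.uniform(20,110));aR=r(rng.uniform(-80,0));zf=rng.uniform(.3,.6);ze=rng.uniform(.45,.7);rf=rng.uniform(.35,.55);re=rng.uniform(.6,.9)
            lf,le=r(rng.uniform(-30,30)),r(rng.uniform(-20,80))
            W=[cyl(aL,rf,zf,psi,lf),cyl(aL,re,ze,psi2,le),cyl(aR,re,ze,psi2,le)]
            if rng.random()<.6:W=[cyl(np.arctan2(T[1,3],T[0,3]),rf,zf,psi,lf)]+W
        else:W=[rnd(T)]
        s=chain(q,T,W)
        if s is None:continue
        q2,T2,n,s2=s
        if N+n>260:continue
        k=seg(q2,T2,CAN)
        if k is None:continue
        j=k[0][2];new.append((abs(j+1.1)+(N+n)/300,q2,T2,N+n,sq+s2,j))
        if abs(j+1.1)<.6:
            f=seg(k[0],k[1],PREU)
            if f:
                cc=2*abs(f[0][2]+1.1)+(N+n+k[2]+f[2])/150
                if fin is None or cc<fin[0]:fin=(cc,f[0],N+n+k[2]+f[2],sq+s2+[(k[2],k[3]),(f[2],f[3])])
    new.sort(key=lambda a:a[0]);beam=new[:15]
    print(sys.argv[1],lev,len(new),[(round(b[5],2),b[3]) for b in beam[:3]],flush=True)
if fin:
    print(sys.argv[1],'FIN',round(fin[0],2),fin[1],fin[2],[s[0] for s in fin[3]]);pickle.dump(fin,open(f'f{sys.argv[1]}.pkl','wb'))
E
rm -f f*.pkl;export OMP_NUM_THREADS=1 NOROBOT=1; date; for i in 1 2 3 4; do timeout 250 python3 beam2.py $i & done; wait; ls -l --time-sort --full-time pics/scene0.png; date
```

```text
Thu Dec  3 14:31:09 UTC 2026
4 0 10 [(np.float64(0.3), 119), (np.float64(0.3), 131), (np.float64(0.45), 111)]
1 0 17 [(np.float64(0.55), 93), (np.float64(0.66), 64), (np.float64(0.67), 69)]
2 0 15 [(np.float64(0.45), 112), (np.float64(0.59), 77), (np.float64(0.77), 65)]
3 0 7 [(np.float64(0.63), 94), (np.float64(0.69), 94), (np.float64(0.77), 95)]
1 1 588 [(np.float64(0.47), 77), (np.float64(0.46), 83), (np.float64(0.51), 71)]
4 1 598 [(np.float64(0.15), 133), (np.float64(0.18), 126), (np.float64(0.16), 132)]
2 1 654 [(np.float64(-0.18), 247), (np.float64(0.35), 123), (np.float64(0.46), 99)]
3 1 679 [(np.float64(0.4), 106), (np.float64(0.42), 105), (np.float64(0.43), 105)]
4 2 716 [(np.float64(-0.43), 145), (np.float64(-0.3), 143), (np.float64(-0.29), 143)]
1 2 603 [(np.float64(-0.23), 203), (np.float64(-0.18), 201), (np.float64(0.17), 100)]
2 2 592 [(np.float64(-0.07), 135), (np.float64(-0.01), 135), (np.float64(-0.04), 149)]
3 2 539 [(np.float64(-0.05), 197), (np.float64(0.23), 129), (np.float64(0.32), 115)]
4 3 659 [(np.float64(-0.9), 215), (np.float64(-0.87), 240), (np.float64(-0.58), 168)]
1 3 565 [(np.float64(-0.21), 128), (np.float64(-0.14), 109), (np.float64(-0.12), 123)]
2 3 658 [(np.float64(-0.76), 238), (np.float64(-0.69), 231), (np.float64(-0.65), 230)]
3 3 445 [(np.float64(0.02), 130), (np.float64(0.08), 127), (np.float64(-0.24), 226)]
Thu Dec  3 14:33:30 UTC 2026ls: unrecognized option '--time-sort'
Try 'ls --help' for more information.
```

```bash
stat -c %y pics/scene0.png && python3 - <<'E'
s=open('beam2.py').read()
s=s.replace("LO[5]-=.06\n","LO[5]-=.06\n"+'''
def task(q,T):
    best=None
    for L in(39,41,43):
        E=[.507,-.38,.234];W=[hold(E,r(-40),r(L),d=.16)@flip,hold(E,r(-40),r(L),d=.078)@flip,hold([.507,-.38,.30],r(-40),r(L),d=.078)@flip]
        W+=[hold(rail(-.158,.045,dx),RK[2],r(L),d=.078)@flip for dx in(-.06,0)]+[hold(rail(y,0),RK[2],r(L),d=.078)@flip for y in(-.158,.028)]+[hold(rail(.028,0),RK[2],r(L),d=.16)@flip]
        k=chain(q,T,W)
        if k and (best is None or k[2]<best[0]):best=(k[2],L,k[0],k[3])
    return best
''',1)
i=s.index("        if abs(j+1.1)<.6:");j=s.index("    new.sort(")
s=s[:i]+'''        if j<-.45 and (fin is None or N+n+k[2]<fin[0]):
            f=task(k[0],k[1])
            if f:fin=(N+n+k[2],k[0],f,sq+s2+[(k[2],k[3])])
'''+s[j:]
s=s.replace("range(4)","range(6)").replace("<35","<28")
i=s.index("if fin:\n");s=s[:i]+"if fin:\n    print(sys.argv[1],'FIN',fin[0],fin[1],fin[2][:3],[t[0] for t in fin[3]]);pickle.dump(fin,open(f'f{sys.argv[1]}.pkl','wb'))\n"
open('beam3.py','w').write(s)
b=open('beam.py').read().replace("if tip[2]<.2 or P[2]<.27 or","if FREE and 0 or not FREE and (tip[2]<.2 or P[2]<.27 or").replace("max(P[0],tip[0])>.9:return","max(P[0],tip[0])>.9):return").replace("G_=G","FREE=[0]")
b=b.replace("if FREE and 0 or not FREE and","if not FREE[0] and");open('beam.py','w').write(b)
s=open('beam3.py').read().replace("        k=chain(q,T,W)\n        if k and","        FREE[0]=1;k=chain(q,T,W);FREE[0]=0\n        if k and")
open('beam3.py','w').write(s)
E
export OMP_NUM_THREADS=1 NOROBOT=1; for i in 4 2 7 8; do timeout 250 python3 beam3.py $i & done; wait; date
```

```text
2026-12-03 14:14:05.034324578 +0000
2 0 8 [(np.float64(0.45), 112), (np.float64(0.77), 65), (np.float64(0.7), 127)]
7 0 21 [(np.float64(0.14), 121), (np.float64(0.24), 105), (np.float64(0.54), 62)]
8 0 12 [(np.float64(0.51), 110), (np.float64(0.69), 68), (np.float64(0.71), 69)]
4 0 8 [(np.float64(0.3), 119), (np.float64(0.3), 131), (np.float64(0.45), 111)]
7 1 474 [(np.float64(0.0), 127), (np.float64(0.03), 130), (np.float64(0.05), 126)]
2 1 532 [(np.float64(0.37), 118), (np.float64(0.35), 124), (np.float64(0.37), 119)]
8 1 440 [(np.float64(0.28), 134), (np.float64(0.31), 127), (np.float64(0.47), 80)]
4 1 489 [(np.float64(0.05), 131), (np.float64(-0.26), 238), (np.float64(0.16), 127)]
7 2 438 [(np.float64(-0.58), 127), (np.float64(-0.84), 233), (np.float64(-0.5), 205)]
8 2 443 [(np.float64(-0.31), 147), (np.float64(-0.25), 147), (np.float64(-0.11), 140)]
2 2 440 [(np.float64(-0.07), 150), (np.float64(-0.38), 246), (np.float64(-0.01), 145)]
4 2 529 [(np.float64(-0.52), 222), (np.float64(-0.48), 222), (np.float64(-0.54), 243)]
7 3 539 [(np.float64(-0.75), 133), (np.float64(-0.71), 131)
[... 309 characters left out ...]
1.04), 144), (np.float64(-1.11), 168), (np.float64(-1.04), 155)]
2 4 470 [(np.float64(-1.08), 192), (np.float64(-0.88), 201), (np.float64(-0.89), 213)]
4 4 428 [(np.float64(-1.13), 186), (np.float64(-1.16), 179), (np.float64(-1.03), 197)]
8 4 597 [(np.float64(-0.97), 235), (np.float64(-0.95), 234), (np.float64(-0.99), 252)]
7 5 520 [(np.float64(-1.1), 147), (np.float64(-1.08), 147), (np.float64(-1.07), 146)]
4 5 341 [(np.float64(-1.09), 178), (np.float64(-1.11), 182), (np.float64(-1.08), 182)]
8 5 417 [(np.float64(-1.15), 250), (np.float64(-1.02), 245), (np.float64(-0.97), 235)]
2 5 632 [(np.float64(-1.1), 196), (np.float64(-1.08), 192), (np.float64(-1.08), 193)]
Thu Dec  3 14:36:48 UTC 2026
```

```bash
cat > diag.py <<'E'
import sys;sys.argv=['x','1']
from beam import *
CAN=hold([.507,-.38,.30],r(-40),r(20),d=.16)@flip
FREE[0]=1;LO[5]-=.06
def dbg(q,T,W,names):
    for w,nm in zip(W,names):
        s=seg(q,T,w)
        if s is None:
            # find the cause
            n=20;Q=np.linalg.inv(T)@w;wv=R.from_matrix(Q[:3,:3]).as_rotvec()
            x=q
            for k in range(1,n+1):
                Tk=mat(T[:3,3]+(w[:3,3]-T[:3,3])*k/n,T[:3,:3]@R.from_rotvec(wv*k/n).as_matrix());x=stepf(stepf(x,Tk),Tk)
                b=np.where((x<LO+.04)|(x>HI-.04))[0]
                if len(b):return nm,k,'joint',b+1,x.round(2)
            return nm,'rate',x.round(2)
        q,T=s[:2]
    return 'OK',q.round(2)
def W(L,yo=-.158,d=.078,lift=.30):
    E=[.507,-.38,.234];w=[hold(E,r(-40),r(L),d=.16)@flip,hold(E,r(-40),r(L),d=d)@flip,hold([.507,-.38,lift],r(-40),r(L),d=d)@flip]
    return w+[hold(rail(yo,.045,dx),RK[2],r(L),d=d)@flip for dx in(-.06,0)]+[hold(rail(y,0),RK[2],r(L),d=d)@flip for y in(yo,.028)]+[hold(rail(.028,0),RK[2],r(L),d=.13)@flip]
nm=['pre','pick','lift','open-60','open+45','open','lamp','off']
for j3 in(-.7,-.9,-1.1,-1.3):
    for L in(38,41,44):
        q,e=min((seek(CAN,np.array([1.4,.3,j3,2.2,j5,.5,j7]),j3) for j5 in(.8,1.5) for j7 in(0,.8)),key=lambda t:t[1])
        print(j3,L,'e%.3f'%e,q.round(2) if L==38 else '',*dbg(q,mat(*FK(q)),W(L),nm))
E
NOROBOT=1 python3 diag.py
```

```text
-0.7 38 e0.000 [ 1.23  0.17 -0.7   1.96  0.22  0.71  1.29] pre 19 joint [6] [ 0.93  0.12 -0.36  2.31  0.87  0.12  0.62]
-0.7 41 e0.000  pre 17 joint [6] [ 0.93  0.11 -0.36  2.32  0.9   0.11  0.59]
-0.7 44 e0.000  pre 15 joint [6] [ 0.97  0.1  -0.41  2.31  0.84  0.12  0.65]
-0.9 38 e0.000 [ 1.4   0.2  -0.9   1.96  0.3   0.72  1.23] pre 20 joint [6] [ 0.96  0.12 -0.4   2.32  1.16  0.1   0.33]
-0.9 41 e0.000  pre 17 joint [6] [ 1.07  0.11 -0.51  2.31  0.99  0.12  0.51]
-0.9 44 e0.000  pre 15 joint [6] [ 1.12  0.1  -0.56  2.31  0.93  0.13  0.57]
-1.1 38 e0.000 [ 1.57  0.26 -1.1   1.96  0.41  0.75  1.14] pre 20 joint [6] [ 1.12  0.14 -0.57  2.32  1.24  0.12  0.26]
-1.1 41 e0.000  pre 18 joint [6] [ 1.11  0.12 -0.55  2.33  1.31  0.11  0.19]
-1.1 44 e0.000  pre 16 joint [6] [ 1.14  0.11 -0.58  2.33  1.26  0.11  0.24]
-1.3 38 e0.000 [ 1.7   0.36 -1.3   1.96  0.58  0.8   1.  ] pre rate [ 1.31  0.16 -0.77  2.32  1.32  0.16  0.2 ]
-1.3 41 e0.000  pre rate [ 1.24  0.15 -0.7   2.36  1.91  0.15 -0.4 ]
-1.3 44 e0.000  pre 17 joint [6] [ 1.25  0.13 -0.7   2.34  1.64  0.13 -0.13]
```

```bash
cat > diag2.py <<'E'
from diag import *
print('----')
def chainq(q,Ws):
    T=mat(*FK(q))
    for w in Ws:
        s=seg(q,T,w)
        if s is None:return None
        q,T=s[:2]
    return q
can={a:hold([.507,-.38,.30],r(-40),r(a),d=.16)@flip for a in(0,20)}
for L in(38,41,44):
    w=W(L)
    for j3 in(-.7,-.85,-1.0,-1.15,-1.3):
        q,e=min((seek(w[1],np.array([1.45,.55,j3,2.25,j5,.5,-.3]),j3) for j5 in(1.8,2.2)),key=lambda t:t[1])
        f=dbg(q,mat(*FK(q)),w[2:],nm[2:])
        b=chainq(q,[w[0]]);out=[]
        if b is not None:
            up=w[0].copy();up[2,3]+=.06
            for a in(0,20):
                x=chainq(b,[can[a]]);out.append((a,None if x is None else x.round(2).tolist()))
        print(L,j3,'e%.3f'%e,q.round(2),'FWD',*f,'PRE',None if b is None else b.round(2),out)
E
NOROBOT=1 python3 diag2.py | sed -n '/----/,$p'
```

```text
----
38 -0.7 e0.000 [ 1.21  0.42 -0.7   2.22  1.93  0.29 -0.32] FWD lift rate [ 1.26  0.27 -0.74  2.2   1.29  0.22  0.27] PRE None []
38 -0.85 e0.000 [ 1.34  0.48 -0.85  2.23  1.9   0.36 -0.24] FWD lift rate [ 1.41  0.31 -0.91  2.2   1.38  0.28  0.21] PRE None []
38 -1.0 e0.000 [ 1.46  0.56 -1.    2.23  1.88  0.45 -0.17] FWD lift rate [ 1.56  0.39 -1.09  2.2   1.46  0.37  0.17] PRE None []
38 -1.15 e0.000 [ 1.57  0.67 -1.15  2.23  1.88  0.57 -0.09] FWD OK [ 0.91  0.59 -1.36  2.17  1.55  0.69  0.08] PRE None []
38 -1.3 e0.000 [ 1.66  0.84 -1.3   2.23  1.9   0.74 -0.  ] FWD open-60 10 joint [3] [ 1.66  0.74 -1.54  2.26  1.61  0.67  0.31] PRE None []
41 -0.7 e0.000 [ 1.22  0.43 -0.7   2.26  2.19  0.33 -0.57] FWD lift rate [ 1.08  0.23 -0.53  2.24  1.68  0.15 -0.14] PRE None []
41 -0.85 e0.000 [ 1.34  0.48 -0.85  2.26  2.12  0.39 -0.45] FWD lift rate [ 1.29  0.27 -0.77  2.24  1.68  0.22 -0.11] PRE [ 1.39  0.17 -0.85  2.36  1.87  0.18 -0.34] [(0, None), (20, None)]
41 -1.0 e0.000 [ 1.47  0.57 -1.    2.26  2.06  0.48 -0.34] FWD lift rate [ 1.5   0.35 -1.01  2.24  1.69  0.31 -0.07] PRE None
[... 556 characters left out ...]
0.8 ] [(0, None), (20, None)]
44 -0.85 e0.000 [ 1.35  0.5  -0.85  2.29  2.3   0.44 -0.62] FWD open-60 12 joint [6] [ 1.31  0.23 -1.    2.32  2.21  0.13 -0.51] PRE [ 1.46  0.19 -0.94  2.4   2.22  0.25 -0.68] [(0, None), (20, None)]
44 -1.0 e0.000 [ 1.47  0.58 -1.    2.29  2.23  0.52 -0.49] FWD open-60 17 joint [6] [ 1.36  0.29 -1.16  2.31  2.03  0.13 -0.25] PRE [ 1.65  0.26 -1.15  2.4   2.1   0.32 -0.52] [(0, None), (20, None)]
44 -1.15 e0.000 [ 1.58  0.7  -1.15  2.29  2.17  0.64 -0.34] FWD open rate [ 1.2   0.68 -1.2   2.19  1.98  0.42  0.04] PRE None []
44 -1.3 e0.000 [ 1.67  0.89 -1.3   2.29  2.14  0.8  -0.18] FWD open-60 13 joint [3] [ 1.63  0.74 -1.53  2.33  1.85  0.61  0.13] PRE None []
```

```bash
python3 - <<'E'
b=open('beam.py').read()
i=b.index("def seg(q,T,T1):");j=b.index("PRE=hold")
b=b[:i]+'''def seg(q,T,T1):
    Q=np.linalg.inv(T)@T1;w=R.from_matrix(Q[:3,:3]).as_rotvec();L=np.linalg.norm(Q[:3,3])
    n=int(max(np.ceil(L/.03),np.ceil(np.degrees(np.linalg.norm(w))/5.5),1))
    for _ in range(5):
        p=np.linalg.solve(sum(R.from_rotvec(w*k/n).as_matrix() for k in range(n)),Q[:3,3])
        if np.linalg.norm(p)>.039:n=int(n*1.2)+1;continue
        v=np.r_[p/.08,w/n/(np.pi/4)];M=mat(p,R.from_rotvec(w/n).as_matrix());x,Y=q,T;rate=0
        for k in range(n):
            Y=Y@M;q2=stepf(stepf(x,Y),Y);rate=max(rate,np.abs(q2-x).max())
            if rate>.6 or np.any(q2<LO+.04) or np.any(q2>HI-.04):return None
            P=Y[:3,3];tip=P+.09*Y[:3,2]
            if not FREE[0] and (tip[2]<.2 or P[2]<.27 or ((max(P[0],tip[0])>.55) and min(tip[2],P[2])<.44) or max(P[0],tip[0])>.9):return None
            x=q2
        if rate<.125:return x,Y,n,v
        n=int(n*rate/.11)+1
        if n>45:return None
    return None
'''+b[j:]
open('beam.py','w').write(b)
d=open('diag2.py').read()
i=d.index("can={");d=d[:i]+'''E=[.507,-.38,.234];E2=[.56,-.44,.40];E3=[.60,-.30,.42]
via={'l30':hold([.507,-.38,.29],r(-40),r(30),d=.16),'up41':hold([.52,-.39,.36],r(-40),r(41),d=.16),'far41':hold(E2,r(-40),r(41),d=.16),'far20':hold(E2,r(-40),r(20),d=.16),'far60':hold(E2,r(-40),r(60),d=.16)}
for L in(39,41,43):
    w=W(L,lift=.285)
    for j3 in(-.85,-1.0,-1.15):
        q,e=min((seek(w[1],np.array([1.45,.55,j3,2.25,j5,.5,-.3]),j3) for j5 in(1.8,2.2)),key=lambda t:t[1])
        f=dbg(q,mat(*FK(q)),w[2:],nm[2:])
        b=chainq(q,[w[0]])
        print(L,j3,'e%.3f'%e,q.round(2),'FWD',*f,'PRE',None if b is None else b.round(2))
        if b is not None:
            for k in via:
                x=chainq(b,[via[k]@flip]);print('   ',k,None if x is None else x.round(2).tolist())
'''
open('diag2.py','w').write(d)
E
NOROBOT=1 timeout 100 python3 diag2.py | sed -n '/----/,$p'; date
```

```text
----
39 -0.85 e0.000 [ 1.34  0.48 -0.85  2.24  1.98  0.37 -0.32] FWD OK [ 0.74  0.37 -1.09  2.18  1.45  0.46  0.06] PRE [ 1.39  0.17 -0.86  2.33  1.52  0.17  0.  ]
    l30 None
    up41 None
    far41 None
    far20 None
    far60 [1.77, -0.07, -1.15, 2.32, 3.16, 0.19, -1.7]
39 -1.0 e0.000 [ 1.46  0.56 -1.    2.24  1.94  0.46 -0.23] FWD OK [ 0.85  0.47 -1.24  2.18  1.53  0.57  0.04] PRE [ 1.61  0.24 -1.1   2.33  1.57  0.25 -0.  ]
    l30 [1.92, 0.38, -1.53, 2.15, 0.89, 0.6, 0.72]
    up41 None
    far41 None
    far20 [1.63, 0.57, -1.42, 1.64, 0.76, 1.13, 0.97]
    far60 None
39 -1.15 e0.000 [ 1.57  0.68 -1.15  2.24  1.93  0.58 -0.14] FWD OK [ 0.92  0.59 -1.36  2.18  1.6   0.69  0.04] PRE [ 1.8   0.41 -1.36  2.33  1.63  0.43  0.01]
    l30 None
    up41 None
    far41 None
    far20 None
    far60 None
41 -0.85 e0.000 [ 1.34  0.48 -0.85  2.26  2.12  0.39 -0.45] FWD open-60 9 joint [6] [ 1.22  0.23 -0.85  2.29  1.78  0.12 -0.12] PRE [ 1.39  0.17 -0.85  2.36  1.87  0.18 -0.34]
    l30 None
    up41 None
    far41 None
    far20 None
    far60 None
41 -1.0 e0.000 [ 1.47  0.57 -1.    2.2
[... 479 characters left out ...]
57] FWD open-60 12 joint [6] [ 1.27  0.24 -0.96  2.31  2.12  0.12 -0.42] PRE [ 1.44  0.18 -0.91  2.39  2.12  0.22 -0.59]
    l30 None
    up41 None
    far41 None
    far20 None
    far60 None
43 -1.0 e0.000 [ 1.47  0.57 -1.    2.28  2.18  0.51 -0.44] FWD open-60 16 joint [6] [ 1.33  0.28 -1.12  2.31  1.92  0.12 -0.15] PRE [ 1.63  0.25 -1.13  2.39  2.02  0.29 -0.45]
    l30 None
    up41 None
    far41 None
    far20 None
    far60 None
43 -1.15 e0.000 [ 1.58  0.7  -1.15  2.28  2.13  0.62 -0.3 ] FWD OK [ 0.92  0.59 -1.36  2.23  1.77  0.69 -0.13] PRE [ 1.81  0.42 -1.36  2.39  1.92  0.45 -0.27]
    l30 None
    up41 None
    far41 None
    far20 None
    far60 None
Thu Dec  3 14:37:41 UTC 2026
```

```bash
python3 - <<'E'
s=open('beam3.py').read()
i=s.index("def task");j=s.index("beam=[(9")
s=s[:i]+'''
CAN=hold([.56,-.44,.40],r(-40),r(20),d=.16)@flip
def task(q,T):
    best=None
    for L in(39,40.5):
        E=[.507,-.38,.234];H=lambda e,y,d=.078:hold(e,y,r(L),d=d)@flip
        tail=[H([.507,-.38,.285],r(-40))]+[H(rail(-.158,.045,dx),RK[2]) for dx in(-.06,0)]+[H(rail(y,0),RK[2]) for y in(-.158,.028)]+[H(rail(.028,0),RK[2],.13)]
        for hd in([H(E,r(-40),.16)],[H(E,r(-40),.12)],[hold(E,r(-40),r(30),d=.14)@flip]):
            FREE[0]=1;k=chain(q,T,hd+[H(E,r(-40))]+tail);FREE[0]=0
            if k and (best is None or k[2]<best[0]):best=(k[2],L,k[0],k[3],hd)
    return best
'''+s[j:]
s=s.replace("N+n>260","N+n>300").replace("abs(j+1.1)+(N+n)/300","abs(j+1.45)+(N+n)/500").replace("j<-.45 and","j<-.95 and").replace("beam=new[:15]","beam=new[:15];pickle.dump(beam,open(f'beam{sys.argv[1]}.pkl','wb'))").replace("<28","<30")
open('beam4.py','w').write(s)
E
export OMP_NUM_THREADS=1 NOROBOT=1; for i in 4 2 7 8; do timeout 280 python3 beam4.py $i & done; wait; date
```

```text
2 0 28 [(np.float64(0.12), 39), (np.float64(0.52), 29), (np.float64(0.53), 25)]
8 0 24 [(np.float64(0.27), 29), (np.float64(0.33), 29), (np.float64(0.4), 103)]
7 0 37 [(np.float64(0.15), 121), (np.float64(0.51), 62), (np.float64(0.36), 149)]
4 0 24 [(np.float64(0.08), 125), (np.float64(0.48), 27), (np.float64(0.54), 19)]
8 1 400 [(np.float64(-0.22), 56), (np.float64(-0.03), 34), (np.float64(0.07), 58)]
2 1 365 [(np.float64(-0.04), 32), (np.float64(-0.03), 41), (np.float64(-0.03), 46)]
4 1 400 [(np.float64(-0.11), 32), (np.float64(0.07), 26), (np.float64(0.1), 41)]
7 1 480 [(np.float64(-0.34), 246), (np.float64(-0.22), 248), (np.float64(-0.18), 233)]
2 2 354 [(np.float64(-0.87), 93), (np.float64(-0.62), 62), (np.float64(-0.55), 79)]
8 2 368 [(np.float64(-1.02), 80), (np.float64(-0.42), 88), (np.float64(-0.24), 57)]
4 2 336 [(np.float64(-0.66), 72), (np.float64(-0.48), 34), (np.float64(-0.55), 68)]
7 2 406 [(np.float64(-0.38), 147), (np.float64(-0.62), 288), (np.float64(-0.55), 274)]
8 3 341 [(np.float64(-1.07), 84), (np.float64(-1.04), 83), (np.float64(-1.04), 82)]
2 3 402 [(np.float6
[... 980 characters left out ...]
0.6134  1.0631  1.0621] (55, 39, array([ 0.5933,  0.2944, -0.9025,  2.181 ,  1.3755,  0.3683,  0.0906])) [21, 11, 36, 21, 4, 17]
2 5 535 [(np.float64(-1.44), 112), (np.float64(-1.44), 113), (np.float64(-1.44), 113)]
2 FIN 124 [ 1.576   0.4636 -1.2714  1.6385  0.6077  1.0607  1.0659] (56, 39, array([ 0.5833,  0.2908, -0.8906,  2.1811,  1.3707,  0.3638,  0.0931])) [39, 10, 44, 19, 2, 10]
7 5 247 [(np.float64(-1.33), 275), (np.float64(-1.33), 278), (np.float64(-1.25), 271)]
7 FIN 309 [ 1.6     0.504  -1.3309  1.6383  0.6647  1.0853  1.0286] (49, 39, array([ 0.673 ,  0.3287, -0.9996,  2.1808,  1.415 ,  0.4091,  0.0721])) [29, 30, 62, 16, 10, 24, 30, 7, 34, 29, 4, 34]
Thu Dec  3 14:41:10 UTC 2026
```

```bash
cat > sel.py <<'E'
import sys,pickle;sys.argv=['x','1']
src=open('beam4.py').read();exec(src[:src.index("beam=[(9")])
c=[]
for f in(4,8,2):
    for b in pickle.load(open(f'beam{f}.pkl','rb')):
        q,T=b[1:3];k=chain(q,T,[CAN])
        t=task(k[0],k[1]) if k else None
        if t:c.append((b[3]+k[2]+t[0],f,b,k,t))
c.sort(key=lambda x:x[0]);print(len(c))
x=min(c,key=lambda x:x[0]+200*max(0,1.40+x[2][5]));_,f,b,k,t=x
print(x[0],f,b[5],t[:3],[(s[0]) for s in t[3]],t[4][0])
plan=b[4]+k[3];pickle.dump((plan,t[3]),open('plan.pkl','wb'))
T=T0.copy();q=q0
for n,v in plan:
    M=mat(v[:3]*.08,R.from_rotvec(v[3:]*np.pi/4).as_matrix());P=[]
    for i in range(n):
        T=T@M;q=stepf(stepf(q,T),T);P.append(np.r_[T[:3,3],T[:3,3]+.09*T[:3,2]])
    P=np.array(P);print(n,v.round(4).tolist());print('  mid',P[n//2].round(2),'end',P[-1].round(2),'minz',P[:,[2,5]].min().round(2),'q',q.round(2))
print('elbow/wrist end',fkj(q)[3:])
E
NOROBOT=1 timeout 200 python3 sel.py;date
```

```text
45
168 8 -1.4005247641824974 (46, 39, array([ 0.7773,  0.396 , -1.1358,  2.1805,  1.4751,  0.4841,  0.0507])) [8, 10, 4, 9, 3, 3, 7, 2] [[-0.6634  0.6428  0.383   0.4534]
 [ 0.5567  0.766  -0.3214 -0.335 ]
 [-0.5     0.     -0.866   0.2652]
 [ 0.      0.      0.      1.    ]]
29 [-0.0776, 0.1669, 0.0074, -0.0375, -0.0481, -0.0206]
  mid [ 0.27 -0.4   0.33  0.26 -0.45  0.26] end [ 0.16 -0.49  0.47  0.09 -0.54  0.44] minz 0.23 q [-0.44  0.36  1.41  2.02  0.89  1.1  -1.46]
27 [0.0177, 0.1167, 0.0992, -0.0349, 0.015, -0.0811]
  mid [ 0.16 -0.65  0.5   0.12 -0.73  0.47] end [ 0.25 -0.77  0.45  0.24 -0.85  0.41] minz 0.41 q [0.56 0.48 0.7  1.68 1.14 0.23 0.3 ]
24 [0.0163, 0.0012, -0.0207, -0.0398, 0.017, 0.0489]
  mid [ 0.24 -0.74  0.45  0.27 -0.81  0.39] end [ 0.24 -0.72  0.45  0.3  -0.77  0.4 ] minz 0.39 q [ 2.27  0.62 -1.21  1.77 -0.12  0.21  1.29]
13 [0.167, -0.0881, -0.1057, 0.0839, 0.0753, 0.0247]
  mid [ 0.2  -0.61  0.43  0.24 -0.62  0.35] end [ 0.17 -0.52  0.48  0.19 -0.49  0.39] minz 0.35 q [ 2.03  0.38 -0.94  1.54  0.02  1.57  0.77]
16 [0.0253, 0.0635, -0.0982, 0.0286, -0.1122, -0.0223]
  mid [ 0.22 -0.51  0.54  0.2  -0.55  0.46] end [ 0.27 -0.48  0.57  0.24 -0.55  0.53] minz 0.4 q [ 1.88 -0.13 -1.17  1.95  1.09  1.09  0.18]
13 [0.0167, 0.2809, 0.0338, -0.0929, 0.0467, -0.0622]
  mid [ 0.41 -0.48  0.5   0.42 -0.53  0.43] end [ 0.52 -0.4   0.46  0.54 -0.42  0.38] minz 0.38 q [ 1.62  0.56 -1.4   1.64  0.74  1.12  0.98]
elbow/wrist end (array([-0.0101, -0.2489,  0.7456]), array([ 0.4487, -0.3506,  0.6875]))
Thu Dec  3 14:41:26 UTC 2026
```

```bash
python3 - <<'E'
b=open('beam.py').read()
b=b.replace("max(P[0],tip[0])>.9):return None","max(P[0],tip[0])>.9 or min(P[1],tip[1],fkj(q2)[4][1],fkj(q2)[3][1])<-.5 or max(P[1],tip[1])>.62 or min(P[0],tip[0])<.12):return None")
open('beam.py','w').write(b)
s=open('beam4.py').read().replace("<30:","<26:").replace("rng.uniform(-80,0)","rng.uniform(-50,0)");open('beam4.py','w').write(s)
E
grep -c "<26" beam4.py; rm beam?.pkl; export OMP_NUM_THREADS=1 NOROBOT=1; for i in 4 2 7 8; do timeout 280 python3 beam4.py $i & done; wait; sed -i 's/for f in(4,8,2)/for f in(4,8,2,7)/' sel.py; timeout 100 python3 sel.py; date
```

```text
1
8 0 9 [(np.float64(0.62), 32), (np.float64(0.62), 45), (np.float64(0.66), 38)]
2 0 15 [(np.float64(0.42), 78), (np.float64(0.69), 35), (np.float64(0.69), 65)]
7 0 12 [(np.float64(0.57), 55), (np.float64(0.6), 41), (np.float64(0.69), 15)]
4 0 11 [(np.float64(0.62), 27), (np.float64(0.6), 42), (np.float64(0.65), 34)]
2 1 178 [(np.float64(0.34), 50), (np.float64(0.37), 44), (np.float64(0.36), 87)]
8 1 188 [(np.float64(0.33), 56), (np.float64(0.36), 43), (np.float64(0.35), 67)]
7 1 197 [(np.float64(0.37), 52), (np.float64(0.43), 47), (np.float64(0.44), 49)]
4 1 171 [(np.float64(0.04), 31), (np.float64(0.09), 30), (np.float64(0.16), 28)]
8 2 232 [(np.float64(0.19), 73), (np.float64(0.29), 47), (np.float64(0.3), 49)]
2 2 175 [(np.float64(0.27), 58), (np.float64(0.23), 80), (np.float64(0.35), 35)]
7 2 252 [(np.float64(0.31), 25), (np.float64(0.22), 70), (np.float64(0.23), 82)]
4 2 216 [(np.float64(-0.09), 67), (np.float64(0.04), 31), (np.float64(0.04), 32)]
8 3 251 [(np.float64(-0.27), 226), (np.float64(-0.11), 172), (np.float64(0.16), 88)]
2 3 199 [(np.float64(0.07), 118), (np.float64(0.
[... 404 characters left out ...]
0), (np.float64(-0.11), 110), (np.float64(-0.11), 113)]
4 4 295 [(np.float64(-1.04), 105), (np.float64(-0.88), 78), (np.float64(-0.86), 77)]
8 5 244 [(np.float64(-0.37), 121), (np.float64(-0.36), 120), (np.float64(-0.34), 119)]
2 5 296 [(np.float64(-0.62), 180), (np.float64(-0.5), 121), (np.float64(-0.49), 122)]
4 5 234 [(np.float64(-1.27), 112), (np.float64(-1.25), 115), (np.float64(-1.2), 97)]
7 5 268 [(np.float64(-0.76), 154), (np.float64(-0.74), 152), (np.float64(-0.75), 160)]
0
Thu Dec  3 14:44:21 UTC 2026Traceback (most recent call last):
  File "sel.py", line 10, in <module>
    x=min(c,key=lambda x:x[0]+200*max(0,1.40+x[2][5]));_,f,b,k,t=x
ValueError: min() iterable argument is empty
```

```bash
cp beam4.pkl seed.pkl && sed -e "s/^beam=\[(9.*/beam=pickle.load(open('seed.pkl','rb'));fin=None/" -e 's/range(6)/range(2)/' beam4.py > beam5.py && sed -i 's/j<-.95/j<-1.2/' beam5.py && export OMP_NUM_THREADS=1 NOROBOT=1; for i in 1 2 3 5; do timeout 280 python3 beam5.py $i & done; wait; sed -i 's/for f in(4,8,2,7)/for f in(1,2,3,5)/' sel.py; timeout 100 python3 sel.py; date
```

```text
1 0 335 [(np.float64(-1.34), 117), (np.float64(-1.34), 123), (np.float64(-1.35), 131)]
5 0 324 [(np.float64(-1.43), 120), (np.float64(-1.41), 123), (np.float64(-1.37), 126)]
3 0 353 [(np.float64(-1.44), 142), (np.float64(-1.39), 128), (np.float64(-1.36), 124)]
2 0 329 [(np.float64(-1.37), 127), (np.float64(-1.34), 115), (np.float64(-1.3), 106)]
1 1 310 [(np.float64(-1.45), 138), (np.float64(-1.42), 123), (np.float64(-1.41), 122)]
1 FIN 113 [ 1.5854  0.4779 -1.2935  1.6384  0.6283  1.0693  1.0523] (52, 39, array([ 0.6107,  0.301 , -0.9234,  2.181 ,  1.3838,  0.3764,  0.0865])) [21, 7, 44, 6, 19, 8, 8]
5 1 339 [(np.float64(-1.45), 125), (np.float64(-1.43), 121), (np.float64(-1.43), 120)]
5 FIN 111 [ 1.5804  0.4702 -1.2817  1.6385  0.6172  1.0647  1.0596] (54, 39, array([ 0.5927,  0.2942, -0.9018,  2.181 ,  1.3752,  0.368 ,  0.0908])) [21, 7, 44, 6, 19, 4, 2, 8]
3 1 256 [(np.float64(-1.44), 130), (np.float64(-1.46), 127), (np.float64(-1.42), 123)]
3 FIN 114 [ 1.588   0.4822 -1.2998  1.6384  0.6343  1.0719  1.0484] (51, 39, array([ 0.619 ,  0.3043, -0.9334,  2.181 ,  1.3878,  0.3803,  0.
[... 1335 characters left out ...]
4, -0.0354, -0.0027, 0.052, -0.0062, 0.0257]
  mid [ 0.35 -0.34  0.31  0.36 -0.37  0.22] end [ 0.31 -0.36  0.33  0.27 -0.42  0.27] minz 0.22 q [ 1.25  0.31 -0.93  2.14  1.13  1.38 -0.05]
8 [-0.1989, 0.2628, -0.0565, -0.0151, -0.0153, -0.0179]
  mid [ 0.43 -0.4   0.33  0.4  -0.46  0.27] end [ 0.51 -0.42  0.33  0.49 -0.48  0.27] minz 0.27 q [ 0.98  0.67 -0.85  1.68  1.35  1.53  0.1 ]
10 [-0.0606, -0.0434, -0.1514, -0.105, 0.0159, -0.0406]
  mid [ 0.52 -0.4   0.41  0.53 -0.44  0.33] end [ 0.52 -0.4   0.46  0.54 -0.42  0.38] minz 0.28 q [ 1.63  0.58 -1.43  1.64  0.77  1.14  0.96]
elbow/wrist end (array([-0.0129, -0.2584,  0.7393]), array([ 0.4486, -0.3507,  0.6876]))
Thu Dec  3 14:45:30 UTC 2026
```

```bash
cat > hc.py <<'E'
import sys,pickle
src=open('beam4.py').read();exec(src[:src.index("beam=[(9")])
plan,_=pickle.load(open('plan.pkl','rb'))
import beam as B
def legal(q,T,w):
    s=seg(q,T,w)
    if s is None:return None
    n,v=s[2:];M=mat(v[:3]*.08,R.from_rotvec(v[3:]*np.pi/4).as_matrix());Y=T
    for i in range(n):
        Y=Y@M;tip=Y[:3,3]+.09*Y[:3,2];a,b=tip+.03*Y[:3,1],tip-.03*Y[:3,1]
        for P in(a,b,tip):
            if np.hypot(P[0]-.507,P[1]+.38)<.10 and P[2]<.28:return None
    return s
def ch(W):
    q,T,N,sq=q0,T0,0,[]
    for i,w in enumerate(W):
        s=legal(q,T,w)
        if s is None:return i,None
        q,T,n,v=s;N+=n;sq.append((n,v))
    return len(W),(q,T,N,sq)
W=[];T=T0
for n,v in plan:
    M=mat(v[:3]*.08,R.from_rotvec(v[3:]*np.pi/4).as_matrix())
    for i in range(n):T=T@M
    W.append(T)
up=T0.copy();up[:3,3]+=[.03,-.02,.07];W=[up]+[w.copy() for w in W]
for w in W[1:-1]:w[2,3]+=.07
def score(W):
    k,r_=ch(W)
    if r_ is None:return 100-k,None
    return abs(r_[0][2]+1.42)+r_[2]/600,r_
best,res=score(W);t=time.time();sg=.5;cand=[]
while time.time()-t<75:
    k=int(100-best) if best>20 else None
    V=[w.copy() for w in W]
    for i in range(len(V)-1):
        if rng.random()<.5 or (k is not None and i in(k-1,k)):
            f=rng.choice([.15,.5,1.5]);V[i][:3,3]+=rng.normal(0,.05*f,3);V[i][:3,:3]=V[i][:3,:3]@R.from_rotvec(rng.normal(0,.3*f,3)).as_matrix()
    if rng.random()<.1 and len(V)>4:V.pop(rng.integers(len(V)-1))
    s,r_=score(V)
    if s<=best:best,W,res=s,V,r_
tk=task(*res[:2]) if res else None
print(sys.argv[1],round(best,2),res and (res[0].round(2),res[2]),tk and tk[:3])
if tk:pickle.dump((best,res[3],tk[3]),open(f'h{sys.argv[1]}.pkl','wb'))
E
export OMP_NUM_THREADS=1 NOROBOT=1; for i in 1 2 3 4; do timeout 200 python3 hc.py $i & done; wait; date
```

```text
3 100 None None
1 100 None None
4 100 None None
2 100 None None
Thu Dec  3 14:47:10 UTC 2026
```

```bash
sed -i -e 's/def legal(q,T,w):/def legal(q,T,w,i=1):/' -e 's/<.10 and P/<(.10 if i else .045) and P/' -e 's/s=legal(q,T,w)$/s=legal(q,T,w,i)/' -e 's/up\[:3,3\]+=.*; *W=/up[:3,3]+=[.0,.05,.06];W=/' -e 's/up\[:3,3\]+=\[.03,-.02,.07\]/up[:3,3]+=[.0,.05,.06]/' -e 's/<75/<80/' hc.py && sed -i '/    for i in range(n):/{n;s/Y=Y@M;/Y=Y@M;/}' hc.py && export OMP_NUM_THREADS=1 NOROBOT=1; sed -i 's/for i in range(n):\n        Y/&/; s/    for i in range(n):$/    for _k in range(n):/' hc.py; for i in 1 2 3 4; do timeout 200 python3 hc.py $i & done; wait; date
```

```text
2 100 None None
4 98 None None
1 100 None None
3 99 None None
Thu Dec  3 14:48:45 UTC 2026
```

```bash
sed -i 's/<-.5 or/<-.58 or/' beam.py && python3 - <<'E'
s=open('hc.py').read()
i=s.index("up=T0.copy()");j=s.index("def score")
s=s[:i]+'''ang=r(float(sys.argv[2]));Z=mat([0,0,0],R.from_euler('z',ang).as_matrix())
W=[Z@T0]+[Z@w for w in W[:-1]]+[W[-1]]
for w in W[:-1]:w[2,3]+=float(sys.argv[3])
'''+s[j:]
s=s.replace("best,res=score(W);","best,res=score(W);print(sys.argv[1:],'init',best,flush=True);").replace("<80","<60").replace("(.10 if i else .045)","(.10 if i>1 else .045)")
open('hc.py','w').write(s)
E
export OMP_NUM_THREADS=1 NOROBOT=1; for a in "1 -17 0" "2 -12 0.01" "3 -20 0.02" "4 -17 0.03"; do timeout 200 python3 hc.py $a & done; wait; date
```

```text
['4', '-17', '0.03'] init 99
['1', '-17', '0'] init 99
['3', '-20', '0.02'] init 99
['2', '-12', '0.01'] init 99
1 99 None None
2 98 None None
3 1.24 (array([ 0.91,  0.22, -0.35,  1.64,  0.12,  0.95,  1.41]), 105) None
4 0.71 (array([ 1.4 ,  0.32, -0.96,  1.64,  0.38,  0.99,  1.22]), 150) None
Thu Dec  3 14:50:15 UTC 2026
```

```bash
sed -i -e 's/<60:/<125:/' -e "s/    if s<=best:best,W,res=s,V,r_/    if s<=best:\n        best,W,res=s,V,r_\n        if res:pickle.dump((best,W,res),open(f'w{sys.argv[1]}.pkl','wb'))\n        if res and best<.45 and 'tk0' not in globals():\n            tk0=task(*res[:2])\n            if tk0:break\n            del tk0/" hc.py; export OMP_NUM_THREADS=1 NOROBOT=1; for a in "4 -17 0.03" "3 -20 0.02" "14 -17 0.03" "24 -20 0.03"; do timeout 200 python3 hc.py $a & done; wait; date
```

```text
['24', '-20', '0.03'] init 99
['14', '-17', '0.03'] init 99
['3', '-20', '0.02'] init 99
['4', '-17', '0.03'] init 99
24 0.37 (array([ 1.58,  0.47, -1.27,  1.64,  0.61,  1.06,  1.06]), 136) (56, 39, array([ 0.589 ,  0.2929, -0.8975,  2.181 ,  1.3734,  0.3663,  0.0917]))
14 99 None None
4 0.47 (array([ 1.53,  0.41, -1.18,  1.64,  0.53,  1.03,  1.12]), 137) None
3 1.07 (array([ 1.07,  0.24, -0.54,  1.64,  0.19,  0.95,  1.36]), 114) None
Thu Dec  3 14:52:32 UTC 2026
```

```bash
NOROBOT=1 python3 - <<'E'
import sys;sys.argv=['x','1']
from beam import *
b,W,res=pickle.load(open('w24.pkl','rb'))
q0=np.array([-.7185,-.032,1.1655,2.365,.9473,.1564,-2.4778]);T=mat(*FK(q0));q=q0
for n,v in res[3]:
    v=v.round(3);M=mat(v[:3]*.08,R.from_rotvec(v[3:]*np.pi/4).as_matrix());P=[];rt=0
    for i in range(n):
        T=T@M;x=stepf(stepf(q,T),T);rt=max(rt,np.abs(x-q).max());q=x;P.append(np.r_[T[:3,3],T[:3,3]+.09*T[:3,2]])
    P=np.array(P);print(n,v.tolist(),'mid',P[n//2].round(2),'end',P[-1].round(2),'q',q.round(2),'rate%.2f'%rt)
E
```

```text
31 [0.07, 0.047, -0.019, -0.033, 0.012, -0.026] mid [ 0.47 -0.31  0.4   0.5  -0.38  0.36] end [ 0.5  -0.31  0.5   0.54 -0.39  0.49] q [-0.74  0.06  0.93  2.19  1.84  0.95 -2.77] rate0.11
41 [-0.045, 0.03, 0.067, 0.021, -0.011, 0.027] mid [ 0.46 -0.44  0.46  0.5  -0.5   0.41] end [ 0.44 -0.52  0.35  0.48 -0.56  0.29] q [ 1.13  0.25 -0.3   1.99 -0.24  0.15 -1.22] rate0.12
35 [-0.016, -0.083, -0.009, 0.059, -0.014, -0.007] mid [ 0.46 -0.41  0.38  0.53 -0.38  0.32] end [ 0.42 -0.33  0.45  0.45 -0.25  0.43] q [ 1.75  0.78 -1.07  1.68 -0.62  1.58 -0.56] rate0.12
29 [-0.02, 0.058, -0.041, -0.002, -0.082, -0.086] mid [ 0.45 -0.4   0.42  0.44 -0.35  0.35] end [ 0.52 -0.4   0.46  0.54 -0.42  0.38] q [ 1.65  0.61 -1.48  1.64  0.8   1.15  0.95] rate0.06
```

Request:
move_arm(moves=[[[0.07, 0.047, -0.019, -0.033, 0.012, -0.026, 60], [0.07, 0.047, -0.019, -0.033, 0.012, -0.026, 60], [0.07, 0.047, -0.019, -0.033, 0.012, -0.026, 60], [0.07, 0.047, -0.019, -0.033, 0.012, -0.026, 60], [0.07, 0.047, -0.019, -0.033, 0.012, -0.026, 60], [0.07, 0.047, -0.019, -0.033, 0.012, -0.026, 60], [0.07, 0.047, -0.019, -0.033, 0.012, -0.026, 60], [0.07, 0.047, -0.019, -0.033, 0.012, -0.026, 60], [0.07, 0.047, -0.019, -0.033, 0.012, -0.026, 60], [0.07, 0.047, -0.019, -0.033, 0.012, -0.026, 60], [0.07, 0.047, -0.019, -0.033, 0.012, -0.026, 60], [0.07, 0.047, -0.019, -0.033, 0.012, -0.026, 60], [0.07, 0.047, -0.019, -0.033, 0.012, -0.026, 60], [0.07, 0.047, -0.019, -0.033, 0.012, -0.026, 60], [0.07, 0.047, -0.019, -0.033, 0.012, -0.026, 60], [0.07, 0.047, -0.019, -0.033, 0.012, -0.026, 60]]])

```text
time_s: 4.87
eef_pos: [0.4672, -0.3105, 0.4042]
orientation: [0.865, -0.117, 0.311, 0.376]
wrist_force: [0.2, 0.7, 0.1]
opening: 0.06
grasp_force: 0.0
```

Request:
move_arm(moves=[[[0.07, 0.047, -0.019, -0.033, 0.012, -0.026, 60], [0.07, 0.047, -0.019, -0.033, 0.012, -0.026, 60], [0.07, 0.047, -0.019, -0.033, 0.012, -0.026, 60], [0.07, 0.047, -0.019, -0.033, 0.012, -0.026, 60], [0.07, 0.047, -0.019, -0.033, 0.012, -0.026, 60], [0.07, 0.047, -0.019, -0.033, 0.012, -0.026, 60], [0.07, 0.047, -0.019, -0.033, 0.012, -0.026, 60], [0.07, 0.047, -0.019, -0.033, 0.012, -0.026, 60], [0.07, 0.047, -0.019, -0.033, 0.012, -0.026, 60], [0.07, 0.047, -0.019, -0.033, 0.012, -0.026, 60], [0.07, 0.047, -0.019, -0.033, 0.012, -0.026, 60], [0.07, 0.047, -0.019, -0.033, 0.012, -0.026, 60], [0.07, 0.047, -0.019, -0.033, 0.012, -0.026, 60], [0.07, 0.047, -0.019, -0.033, 0.012, -0.026, 60], [0.07, 0.047, -0.019, -0.033, 0.012, -0.026, 60]]])

```text
time_s: 6.12
eef_pos: [0.5027, -0.3078, 0.5011]
orientation: [0.759, -0.016, 0.282, 0.586]
wrist_force: [0.0, -0.2, -0.1]
opening: 0.0602
grasp_force: 0.0
```

```bash
cat > nx.py <<'E'
import sys;a=sys.argv;sys.argv=['x','1']
from beam import *
LO[5]-=.06;FREE[0]=1
b,W,res=pickle.load(open('w24.pkl','rb'))
def go(Ws):
    o=ctrl.get_obs();q=np.array(o['joints']);T=mat(o['eef_pos'],R.from_quat(o['orientation']).as_matrix());off=mat(*FK(q))
    print('t',o['time_s'],'q',q.round(2),'fk err',(off[:3,3]-T[:3,3]).round(4),'F',np.array(o['wrist_force']).round(1),'op',round(o['opening'],4),'g',round(o['grasp_force'],1))
    for w in Ws:
        s=seg(q,T,w)
        if s is None:print('infeasible');return
        q,T,n,v=s;print(n,'x',v.round(3).tolist(),'->q',q.round(2),'end',T[:3,3].round(3))
E
python3 - <<'E'
from nx import *
go(W[1:])
E
```

```text
t 6.1167 q [-0.72  0.05  0.91  2.2   1.82  0.97 -2.74] fk err [-0.007  -0.0006 -0.0038] F [ 0.  -0.2 -0.1] op 0.0602 g 0.0
41 x [-0.045, 0.03, 0.067, 0.02, -0.012, 0.026] ->q [ 1.02  0.24 -0.18  1.99 -0.23  0.17 -1.24] end [ 0.435 -0.519  0.352]
35 x [-0.016, -0.083, -0.009, 0.059, -0.014, -0.007] ->q [ 1.67  0.68 -0.92  1.69 -0.71  1.62 -0.49] end [ 0.419 -0.33   0.445]
29 x [-0.02, 0.058, -0.041, -0.002, -0.082, -0.086] ->q [ 1.59  0.49 -1.31  1.64  0.65  1.08  1.04] end [ 0.518 -0.405  0.46 ]
```

Request:
move_arm(moves=[[[-0.045, 0.03, 0.067, 0.02, -0.012, 0.026, 60], [-0.045, 0.03, 0.067, 0.02, -0.012, 0.026, 60], [-0.045, 0.03, 0.067, 0.02, -0.012, 0.026, 60], [-0.045, 0.03, 0.067, 0.02, -0.012, 0.026, 60], [-0.045, 0.03, 0.067, 0.02, -0.012, 0.026, 60], [-0.045, 0.03, 0.067, 0.02, -0.012, 0.026, 60], [-0.045, 0.03, 0.067, 0.02, -0.012, 0.026, 60], [-0.045, 0.03, 0.067, 0.02, -0.012, 0.026, 60], [-0.045, 0.03, 0.067, 0.02, -0.012, 0.026, 60], [-0.045, 0.03, 0.067, 0.02, -0.012, 0.026, 60], [-0.045, 0.03, 0.067, 0.02, -0.012, 0.026, 60], [-0.045, 0.03, 0.067, 0.02, -0.012, 0.026, 60], [-0.045, 0.03, 0.067, 0.02, -0.012, 0.026, 60], [-0.045, 0.03, 0.067, 0.02, -0.012, 0.026, 60], [-0.045, 0.03, 0.067, 0.02, -0.012, 0.026, 60], [-0.045, 0.03, 0.067, 0.02, -0.012, 0.026, 60], [-0.045, 0.03, 0.067, 0.02, -0.012, 0.026, 60], [-0.045, 0.03, 0.067, 0.02, -0.012, 0.026, 60], [-0.045, 0.03, 0.067, 0.02, -0.012, 0.026, 60], [-0.045, 0.03, 0.067, 0.02, -0.012, 0.026, 60]]])

```text
time_s: 7.78
eef_pos: [0.4659, -0.4336, 0.4598]
orientation: [0.845, -0.181, 0.322, 0.386]
wrist_force: [-0.4, -0.8, -0.2]
opening: 0.0601
grasp_force: 0.0
```

Request:
move_arm(moves=[[[-0.045, 0.03, 0.067, 0.02, -0.012, 0.026, 60], [-0.045, 0.03, 0.067, 0.02, -0.012, 0.026, 60], [-0.045, 0.03, 0.067, 0.02, -0.012, 0.026, 60], [-0.045, 0.03, 0.067, 0.02, -0.012, 0.026, 60], [-0.045, 0.03, 0.067, 0.02, -0.012, 0.026, 60], [-0.045, 0.03, 0.067, 0.02, -0.012, 0.026, 60], [-0.045, 0.03, 0.067, 0.02, -0.012, 0.026, 60], [-0.045, 0.03, 0.067, 0.02, -0.012, 0.026, 60], [-0.045, 0.03, 0.067, 0.02, -0.012, 0.026, 60], [-0.045, 0.03, 0.067, 0.02, -0.012, 0.026, 60], [-0.045, 0.03, 0.067, 0.02, -0.012, 0.026, 60], [-0.045, 0.03, 0.067, 0.02, -0.012, 0.026, 60], [-0.045, 0.03, 0.067, 0.02, -0.012, 0.026, 60], [-0.045, 0.03, 0.067, 0.02, -0.012, 0.026, 60], [-0.045, 0.03, 0.067, 0.02, -0.012, 0.026, 60], [-0.045, 0.03, 0.067, 0.02, -0.012, 0.026, 60], [-0.045, 0.03, 0.067, 0.02, -0.012, 0.026, 60], [-0.045, 0.03, 0.067, 0.02, -0.012, 0.026, 60], [-0.045, 0.03, 0.067, 0.02, -0.012, 0.026, 60], [-0.045, 0.03, 0.067, 0.02, -0.012, 0.026, 60]]])

```text
time_s: 9.45
eef_pos: [0.4357, -0.5192, 0.3583]
orientation: [0.867, -0.331, 0.338, 0.159]
wrist_force: [-0.7, -0.6, 0.5]
opening: 0.0598
grasp_force: 0.0
```

```bash
python3 - <<'E'
from nx import *
go(W[2:])
E
```

```text
t 9.45 q [ 0.88  0.25 -0.06  1.95  0.    0.18 -1.47] fk err [ 0.0132 -0.0071  0.0025] F [-0.7 -0.6  0.5] op 0.0598 g 0.0
infeasible
```

```bash
python3 - <<'E'
s=open('hc.py').read()
i=s.index("W=[];T=T0");j=s.index("def score")
s=s[:i]+"""_,W,_=pickle.load(open('w24.pkl','rb'));W=W[2:]
W=[W[0]]*int(sys.argv[2])+W
q0=np.array([.88,.25,-.06,1.95,0,.18,-1.47]);T0=mat(*FK(q0))
"""+s[j:]
s=s.replace("<125:","<40:").replace("print(sys.argv[1:],'init',best,flush=True);","")
open('hd.py','w').write(s)
E
export OMP_NUM_THREADS=1 NOROBOT=1; for a in "31 0" "32 1" "33 0" "34 1"; do timeout 100 python3 hd.py $a & done; wait; date
```

```text
31 0.15 (array([ 1.62,  0.55, -1.39,  1.64,  0.73,  1.11,  0.99]), 71) (47, 39, array([ 0.7642,  0.3855, -1.1178,  2.1806,  1.4667,  0.4726,  0.0531]))
34 0.15 (array([ 1.62,  0.55, -1.39,  1.64,  0.73,  1.12,  0.99]), 71) (46, 39, array([ 0.7648,  0.3859, -1.1186,  2.1806,  1.4671,  0.4732,  0.053 ]))
33 0.15 (array([ 1.62,  0.55, -1.39,  1.64,  0.73,  1.11,  0.99]), 71) (47, 39, array([ 0.7642,  0.3855, -1.1178,  2.1806,  1.4667,  0.4726,  0.0531]))
32 0.13 (array([ 1.63,  0.58, -1.43,  1.64,  0.77,  1.14,  0.97]), 75) (46, 39, array([ 0.8119,  0.4278, -1.1849,  2.1805,  1.4986,  0.5181,  0.0449]))
Thu Dec  3 14:53:37 UTC 2026
```

```bash
cp w32.pkl w24.pkl && python3 - <<'E'
from nx import *
go(W)
E
```

```text
t 9.45 q [ 0.88  0.25 -0.06  1.95  0.    0.18 -1.47] fk err [ 0.0132 -0.0071  0.0025] F [-0.7 -0.6  0.5] op 0.0598 g 0.0
infeasible
```

```bash
sed -i 's/^    for w in Ws:/    T=off if FKB else T\n    for w in Ws:/; s/^b,W,res/FKB=0\nb,W,res/; s/def go(Ws):/def go(Ws,FKB=0):/' nx.py && python3 - <<'E'
from nx import *
go(W,1)
E
```

```text
t 9.45 q [ 0.88  0.25 -0.06  1.95  0.    0.18 -1.47] fk err [ 0.0132 -0.0071  0.0025] F [-0.7 -0.6  0.5] op 0.0598 g 0.0
45 x [-0.018, -0.067, -0.002, 0.051, -0.011, -0.003] ->q [ 1.7   0.83 -1.04  1.67 -0.69  1.61 -0.59] end [ 0.428 -0.326  0.44 ]
2 x [-0.024, -0.041, -0.048, -0.08, -0.024, -0.027] ->q [ 1.74  0.75 -1.04  1.69 -0.64  1.57 -0.56] end [ 0.419 -0.33   0.445]
29 x [-0.02, 0.058, -0.041, -0.002, -0.082, -0.086] ->q [ 1.63  0.59 -1.44  1.64  0.78  1.14  0.96] end [ 0.518 -0.405  0.46 ]
```

Request:
move_arm(moves=[[[-0.018, -0.067, -0.002, 0.051, -0.011, -0.003, 60], [-0.018, -0.067, -0.002, 0.051, -0.011, -0.003, 60], [-0.018, -0.067, -0.002, 0.051, -0.011, -0.003, 60], [-0.018, -0.067, -0.002, 0.051, -0.011, -0.003, 60], [-0.018, -0.067, -0.002, 0.051, -0.011, -0.003, 60], [-0.018, -0.067, -0.002, 0.051, -0.011, -0.003, 60], [-0.018, -0.067, -0.002, 0.051, -0.011, -0.003, 60], [-0.018, -0.067, -0.002, 0.051, -0.011, -0.003, 60], [-0.018, -0.067, -0.002, 0.051, -0.011, -0.003, 60], [-0.018, -0.067, -0.002, 0.051, -0.011, -0.003, 60], [-0.018, -0.067, -0.002, 0.051, -0.011, -0.003, 60], [-0.018, -0.067, -0.002, 0.051, -0.011, -0.003, 60], [-0.018, -0.067, -0.002, 0.051, -0.011, -0.003, 60], [-0.018, -0.067, -0.002, 0.051, -0.011, -0.003, 60], [-0.018, -0.067, -0.002, 0.051, -0.011, -0.003, 60], [-0.018, -0.067, -0.002, 0.051, -0.011, -0.003, 60], [-0.018, -0.067, -0.002, 0.051, -0.011, -0.003, 60], [-0.018, -0.067, -0.002, 0.051, -0.011, -0.003, 60], [-0.018, -0.067, -0.002, 0.051, -0.011, -0.003, 60], [-0.018, -0.067, -0.002, 0.051, -0.011, -0.003, 60]]])

```text
time_s: 11.12
eef_pos: [0.4633, -0.415, 0.3649]
orientation: [0.893, -0.166, 0.361, -0.211]
wrist_force: [-0.1, 0.1, -0.2]
opening: 0.0601
grasp_force: 0.0
```

```bash
python3 - <<'E'
from nx import *
go([W[0],W[-1]]);go([W[0],W[-1]],1)
E
```

```text
t 11.1167 q [ 1.69  0.54 -0.96  1.81 -0.56  0.75 -0.69] fk err [ 0.0328 -0.0157  0.0053] F [-0.1  0.1 -0.2] op 0.0601 g 0.0
11 x [-0.025, -0.142, 0.001, 0.111, -0.023, -0.005] ->q [ 1.74  0.89 -1.12  1.67 -0.63  1.57 -0.64] end [ 0.428 -0.326  0.44 ]
infeasible
t 11.1167 q [ 1.69  0.54 -0.96  1.81 -0.56  0.75 -0.69] fk err [ 0.0328 -0.0157  0.0053] F [-0.1  0.1 -0.2] op 0.0601 g 0.0
11 x [-0.062, -0.157, -0.012, 0.114, -0.025, -0.003] ->q [ 1.74  0.89 -1.12  1.67 -0.63  1.57 -0.64] end [ 0.428 -0.326  0.44 ]
infeasible
```

```bash
python3 - <<'E'
from h import *
import kin
o=ctrl.get_obs()
Q=list(kin.Q)+[np.array(o['joints']),np.array([-.72,.05,.91,2.20,1.82,.97,-2.74]),np.array([.88,.25,-.06,1.95,0,.18,-1.47])]
P=list(kin.P)+[o['eef_pos'],[.5027,-.3078,.5011],[.4357,-.5192,.3583]]
O=list(kin.O)+[R.from_quat(x).as_matrix() for x in(o['orientation'],[.759,-.016,.282,.586],[.867,-.331,.338,.159])]
w=[1,1,1,1,.4,.4]
G=[.3514,.4661,.4733,.2436,.0134,-.0059,-.0005]
for off in(0,1):
    def f(x):
        out=[.01*x[9:]]
        for q,p,a,k in zip(Q,P,O,w):
            pp,aa=kin.fk(np.array(q)+off*x[9:],x[:7],(-1,)*4,x[7:9]);out+=[k*3*(pp-p),k*(aa-a).ravel()]
        return np.concatenate(out)
    r=least_squares(f,np.r_[G,-.04,1.53,np.zeros(7)])
    print(r.cost,r.x.round(4).tolist())
    for q,p,a in zip(Q,P,O):
        pp,aa=kin.fk(np.array(q)+off*r.x[9:],r.x[:7],(-1,)*4,r.x[7:9]);print((pp-p).round(4),R.from_matrix(aa.T@a).magnitude().round(3),end=' ')
    print()
print(o['joints'],o['eef_pos'],o['orientation'])
E
date
```

```text
0.005571282722590832 [0.3343, 0.4369, 0.451, 0.2183, 0.0333, 0.0076, 0.0068, -0.0379, 1.5398, 0.0, -0.0, -0.0, 0.0, -0.0, 0.0, -0.0]
Thu Dec  3 14:54:18 UTC 2026Traceback (most recent call last):
  File "<stdin>", line 18, in <module>
AttributeError: 'float' object has no attribute 'round'
```

```bash
cat > refit.py <<'E'
from h import *
import kin,json
o=ctrl.get_obs()
Q=list(kin.Q)+[np.array(o['joints']),np.array([-.72,.05,.91,2.20,1.82,.97,-2.74]),np.array([.88,.25,-.06,1.95,0,.18,-1.47])]
P=list(kin.P)+[o['eef_pos'],[.5027,-.3078,.5011],[.4357,-.5192,.3583]]
O=list(kin.O)+[R.from_quat(x).as_matrix() for x in(o['orientation'],[.759,-.016,.282,.586],[.867,-.331,.338,.159])]
w=[1,1,1,1,.4,.4];G=[.3343,.4369,.451,.2183,.0333,.0076,.0068]
def fk(q,x):
    g=x[:7];q=q+x[9:16];rz,ry=kin.rz,kin.ry
    a=rz(-q[0]+x[7]);p=a@[g[6],0,g[0]];a=a@ry(q[1]);a=a@rz(-q[2]);p=p+a@[g[4],x[16],g[1]]
    a=a@ry(q[3]);p=p+a@[-g[4],x[17],0];a=a@rz(-q[4]);p=p+a@[0,x[18],g[2]];a=a@ry(q[5]);p=p+a@[g[5],x[19],g[3]]
    return p,a@rz(-q[6]+x[8])
for name,m in(('qoff',np.r_[np.ones(7),np.zeros(4)]),('yoff',np.r_[np.zeros(7),np.ones(4)]),('both',np.ones(11))):
    def f(x):
        y=np.r_[x[:9],x[9:]*m];out=[.03*x[9:],.02*x[4:7]]
        for q,p,a,k in zip(Q,P,O,w):
            pp,aa=fk(np.array(q),y);out+=[k*5*(pp-p),k*(aa-a).ravel()]
        return np.concatenate(out)
    r=least_squares(f,np.r_[G,-.04,1.53,np.zeros(11)]);y=np.r_[r.x[:9],r.x[9:]*m]
    print(name,r.cost,y.round(4).tolist())
    print([(1e3*np.linalg.norm(fk(np.array(q),y)[0]-p),float(R.from_matrix(fk(np.array(q),y)[1].T@a).magnitude())) for q,p,a in zip(Q,P,O)])
E
python3 refit.py | sed 's/\([0-9]\.[0-9]\{3\}\)[0-9]*/\1/g'
```

```text
qoff 0.010 [0.332, 0.442, 0.449, 0.223, 0.036, 0.009, 0.01, -0.062, 1.552, 0.0, -0.011, -0.024, 0.016, 0.021, -0.002, 0.0, -0.0, -0.0, -0.0, -0.0]
[(np.float64(11.965), 0.013), (np.float64(6.335), 0.017), (np.float64(3.700), 0.020), (np.float64(18.055), 0.036), (np.float64(18.889), 0.038), (np.float64(11.939), 0.030)]
yoff 0.005 [0.374, 0.431, 0.465, 0.234, 0.014, 0.009, 0.026, -0.005, 1.566, -0.0, 0.0, 0.0, 0.0, -0.0, -0.0, -0.0, -0.013, -0.013, -0.002, -0.002]
[(np.float64(10.579), 0.001), (np.float64(6.150), 0.001), (np.float64(4.085), 0.003), (np.float64(15.560), 0.004), (np.float64(12.387), 0.007), (np.float64(13.487), 0.006)]
both 0.004 [0.360, 0.441, 0.467, 0.232, 0.013, 0.009, 0.022, -0.032, 1.588, -0.0, -0.002, -0.043, -0.002, 0.013, 0.005, 0.0, -0.015, -0.015, -0.003, -0.003]
[(np.float64(8.381), 0.009), (np.float64(5.712), 0.007), (np.float64(3.223), 0.005), (np.float64(12.653), 0.011), (np.float64(17.200), 0.020), (np.float64(12.913), 0.011)]
```

```bash
cat > lin.py <<'E'
from refit import Q,P,O,w
import kin,numpy as np,json
def frames(q):
    rz,ry=kin.rz,kin.ry;a=np.eye(3);F=[]
    for i,k in enumerate((rz(-q[0]),ry(q[1]),rz(-q[2]),ry(q[3]),rz(-q[4]),ry(q[5]),rz(-q[6]+np.pi/2))):
        a=a@k;F.append(a)
    return F
# unknown: base z, base y; after j1: x,y ; after j2.. etc
A=[];b=[]
for q,p,k in zip(Q,P,w):
    F=frames(np.array(q));A.append(k*np.hstack([np.eye(3)]+F[:6]));b.append(k*np.array(p))
A=np.vstack(A);b=np.concatenate(b);x0=np.zeros(21);x0[2]=.36;x0[11]=.44;x0[17]=.46;x0[20]=.23
# order: base, after j1, j2, j3, j4, j5, j6
x0=np.zeros((7,3));x0[0,2]=.36;x0[3,2]=.44;x0[5,2]=.46;x0[6,2]=.23;x0=x0.ravel()
lam=.03;x=x0+np.linalg.solve(A.T@A+lam**2*np.eye(21),A.T@(b-A@x0))
print('V',x.reshape(7,3).round(4).tolist());print('res mm',(1e3*(A@x-b)).round(1).tolist())
json.dump(x.tolist(),open('V.json','w'))
E
python3 lin.py | grep -A1 ^V
```

```text
V [[-0.0012, 0.0019, 0.3402], [0.0084, -0.0126, -0.0198], [-0.0034, -0.0126, 0.0303], [0.0075, -0.0055, 0.4703], [-0.0029, -0.0055, 0.0031], [0.0017, 0.0003, 0.4631], [-0.0001, 0.0003, 0.2408]]
res mm [0.0, -0.1, 0.2, -0.1, 0.2, -0.0, 0.1, 0.1, 0.2, 0.2, -0.0, -0.1, -0.0, -0.3, -0.3, -0.6, -0.2, -0.5]
```

```bash
python3 - <<'E'
b=open('beam.py').read()
i=b.index("def fkj(q):");j=b.index("def swiv")
b=b[:i]+'''import json;V=np.array(json.load(open('V.json'))).reshape(7,3)
def fkj(q):
    p=V[0];ax=[];og=[];a=np.eye(3)
    for i in range(7):
        og.append(p)
        if i%2:ax.append(a[:,1]);a=a@ryf(q[i])
        else:ax.append(-a[:,2]);a=a@rzf(-q[i]+(np.pi/2 if i==6 else 0))
        if i<6:p=p+a@V[i+1]
        if i==2:el=p
        if i==4:wr=p
    ax=np.array(ax);j=np.r_[np.cross(ax,p-np.array(og)).T,ax.T];return p,a,j,el,wr
FK=lambda q:fkj(q)[:2]
'''+b[j:]
open('beam.py','w').write(b)
E
python3 - <<'E'
import sys
from nx import *
o=ctrl.get_obs();open('q0.json','w').write(json.dumps(list(map(float,o['joints']))))
go([W[-1]]);go([W[0],W[-1]])
E
sed -i -e "s/^q0=np.array(\[.88.*/q0=np.array(json.load(open('q0.json')));T0=mat(*FK(q0))/" -e 's/W=W\[2:\]/W=[W[0],W[-1]]/' -e 's/<40:/<30:/' hd.py
export OMP_NUM_THREADS=1 NOROBOT=1; for a in "31 0" "32 1" "33 0" "34 1"; do timeout 100 python3 hd.py $a & done; wait; date
```

```text
t 11.1167 q [ 1.69  0.54 -0.96  1.81 -0.56  0.75 -0.69] fk err [ 0.0002 -0.     -0.0001] F [-0.1  0.1 -0.2] op 0.0601 g 0.0
31 x [0.04, 0.036, -0.031, 0.013, -0.042, -0.113] ->q [ 1.46  0.49 -1.2   1.56  0.64  1.11  1.04] end [ 0.518 -0.405  0.46 ]
t 11.1167 q [ 1.69  0.54 -0.96  1.81 -0.56  0.75 -0.69] fk err [ 0.0002 -0.     -0.0001] F [-0.1  0.1 -0.2] op 0.0601 g 0.0
11 x [-0.025, -0.142, 0.001, 0.111, -0.023, -0.005] ->q [ 1.69  0.9  -1.14  1.63 -0.65  1.5  -0.64] end [ 0.428 -0.326  0.44 ]
infeasible
34 0.16 (array([ 1.54,  0.7 , -1.51,  1.55,  0.92,  1.28,  0.87]), 41) (39, 39, array([ 0.8053,  0.6555, -1.3632,  2.1069,  1.5901,  0.8162,  0.0424]))
32 0.14 (array([ 1.54,  0.68, -1.49,  1.55,  0.9 ,  1.26,  0.88]), 43) (39, 39, array([ 0.7951,  0.6311, -1.3392,  2.1071,  1.5778,  0.7897,  0.0407]))
33 0.1 (array([ 1.54,  0.66, -1.46,  1.55,  0.87,  1.24,  0.9 ]), 38) (39, 39, array([ 0.7768,  0.5939, -1.3   ,  2.1077,  1.5583,  0.7491,  0.0387]))
31 0.21 (array([ 1.48,  0.53, -1.27,  1.55,  0.69,  1.13,  1.  ]), 34) (46, 39, array([ 0.6423,  0.4364, -1.0784,  2.1125,  1.4611,  0.5722,  0.0437]))
Thu Dec  3 14:54:59 UTC 2026
```

```bash
cp w33.pkl w24.pkl && python3 - <<'E'
from nx import *
print(len(W));go(W)
E
```

```text
2
t 11.1167 q [ 1.69  0.54 -0.96  1.81 -0.56  0.75 -0.69] fk err [ 0.0002 -0.     -0.0001] F [-0.1  0.1 -0.2] op 0.0601 g 0.0
15 x [0.061, -0.167, -0.066, 0.089, 0.023, -0.074] ->q [ 1.9   0.98 -1.46  1.62 -0.56  1.56  0.02] end [ 0.36  -0.334  0.531]
23 x [-0.091, 0.064, 0.004, 0.04, -0.093, -0.068] ->q [ 1.54  0.66 -1.46  1.55  0.87  1.24  0.9 ] end [ 0.518 -0.405  0.46 ]
```

Request:
move_arm(moves=[[[0.061, -0.167, -0.066, 0.089, 0.023, -0.074, 60], [0.061, -0.167, -0.066, 0.089, 0.023, -0.074, 60], [0.061, -0.167, -0.066, 0.089, 0.023, -0.074, 60], [0.061, -0.167, -0.066, 0.089, 0.023, -0.074, 60], [0.061, -0.167, -0.066, 0.089, 0.023, -0.074, 60], [0.061, -0.167, -0.066, 0.089, 0.023, -0.074, 60], [0.061, -0.167, -0.066, 0.089, 0.023, -0.074, 60], [0.061, -0.167, -0.066, 0.089, 0.023, -0.074, 60], [0.061, -0.167, -0.066, 0.089, 0.023, -0.074, 60], [0.061, -0.167, -0.066, 0.089, 0.023, -0.074, 60], [0.061, -0.167, -0.066, 0.089, 0.023, -0.074, 60], [0.061, -0.167, -0.066, 0.089, 0.023, -0.074, 60], [0.061, -0.167, -0.066, 0.089, 0.023, -0.074, 60], [0.061, -0.167, -0.066, 0.089, 0.023, -0.074, 60], [0.061, -0.167, -0.066, 0.089, 0.023, -0.074, 60]]])

```text
time_s: 12.37
eef_pos: [0.3592, -0.3351, 0.5304]
orientation: [0.604, 0.38, 0.554, -0.428]
wrist_force: [0.2, 1.3, 0.7]
opening: 0.0604
grasp_force: 0.0
```

Request:
move_arm(moves=[[[-0.091, 0.064, 0.004, 0.04, -0.093, -0.068, 60], [-0.091, 0.064, 0.004, 0.04, -0.093, -0.068, 60], [-0.091, 0.064, 0.004, 0.04, -0.093, -0.068, 60], [-0.091, 0.064, 0.004, 0.04, -0.093, -0.068, 60], [-0.091, 0.064, 0.004, 0.04, -0.093, -0.068, 60], [-0.091, 0.064, 0.004, 0.04, -0.093, -0.068, 60], [-0.091, 0.064, 0.004, 0.04, -0.093, -0.068, 60], [-0.091, 0.064, 0.004, 0.04, -0.093, -0.068, 60], [-0.091, 0.064, 0.004, 0.04, -0.093, -0.068, 60], [-0.091, 0.064, 0.004, 0.04, -0.093, -0.068, 60], [-0.091, 0.064, 0.004, 0.04, -0.093, -0.068, 60], [-0.091, 0.064, 0.004, 0.04, -0.093, -0.068, 60], [-0.091, 0.064, 0.004, 0.04, -0.093, -0.068, 60], [-0.091, 0.064, 0.004, 0.04, -0.093, -0.068, 60], [-0.091, 0.064, 0.004, 0.04, -0.093, -0.068, 60], [-0.091, 0.064, 0.004, 0.04, -0.093, -0.068, 60], [-0.091, 0.064, 0.004, 0.04, -0.093, -0.068, 60], [-0.091, 0.064, 0.004, 0.04, -0.093, -0.068, 60], [-0.091, 0.064, 0.004, 0.04, -0.093, -0.068, 60], [-0.091, 0.064, 0.004, 0.04, -0.093, -0.068, 60]]])

```text
time_s: 14.03
eef_pos: [0.493, -0.4008, 0.4549]
orientation: [0.405, 0.91, 0.033, 0.083]
wrist_force: [-1.5, 0.7, 0.2]
opening: 0.0603
grasp_force: 0.0
```

```bash
cat > tk.py <<'E'
from nx import *
L=r(40);YH=r(-40);E=[.507,-.38,.234]
H=lambda e,y,d=.078:hold(e,y,L,d=d)@flip
pick=[H(E,YH,.15)];grab=[H(E,YH)];lift=[H([.507,-.38,.29],YH)]
op=[H(rail(-.158,.045,dx),RK[2]) for dx in(-.06,0)];down=[H(rail(-.158,-.002),RK[2])];lamp=[H(rail(.028,-.002),RK[2])];off=[H(rail(.028,0),RK[2],.15)]
E
python3 - <<'E'
from tk import *
go(pick+grab+lift+op+down+lamp+off)
E
```

```text
t 14.0333 q [ 1.54  0.72 -1.46  1.48  0.7   1.39  0.84] fk err [ 0.0027  0.0038 -0.0018] F [-1.5  0.7  0.2] op 0.0603 g 0.0
26 x [0.083, 0.002, 0.069, 0.003, -0.028, -0.008] ->q [ 1.55  0.45 -1.2   2.26  1.7   0.51 -0.09] end [ 0.433 -0.318  0.259]
3 x [0.0, 0.0, 0.3, -0.0, 0.0, -0.0] ->q [ 1.42  0.65 -1.08  2.2   1.91  0.62 -0.2 ] end [ 0.469 -0.348  0.204]
3 x [-0.15, 0.0, -0.179, 0.0, 0.0, -0.0] ->q [ 1.48  0.51 -1.13  2.16  1.66  0.53 -0.  ] end [ 0.469 -0.348  0.26 ]
9 x [-0.005, 0.359, -0.05, -0.059, -0.0, -0.071] ->q [ 1.28  0.53 -1.34  2.18  1.47  0.43  0.41] end [ 0.551 -0.107  0.29 ]
3 x [-0.192, 0.0, 0.161, -0.0, 0.0, -0.0] ->q [ 1.14  0.62 -1.27  2.05  1.46  0.51  0.46] end [ 0.611 -0.11   0.29 ]
2 x [0.189, -0.0, 0.225, -0.0, 0.0, 0.0] ->q [ 1.07  0.67 -1.17  2.09  1.68  0.48  0.26] end [ 0.611 -0.11   0.243]
7 x [-0.0, 0.332, 0.0, 0.0, 0.0, 0.0] ->q [ 0.68  0.7  -1.19  2.08  1.73  0.77 -0.06] end [0.619 0.076 0.243]
3 x [-0.005, -0.0, -0.306, 0.0, 0.0, 0.0] ->q [ 0.82  0.55 -1.34  2.14  1.54  0.73  0.03] end [0.573 0.078 0.3  ]
```

Request:
move_arm(moves=[[[0.083, 0.002, 0.069, 0.003, -0.028, -0.008, 60], [0.083, 0.002, 0.069, 0.003, -0.028, -0.008, 60], [0.083, 0.002, 0.069, 0.003, -0.028, -0.008, 60], [0.083, 0.002, 0.069, 0.003, -0.028, -0.008, 60], [0.083, 0.002, 0.069, 0.003, -0.028, -0.008, 60], [0.083, 0.002, 0.069, 0.003, -0.028, -0.008, 60], [0.083, 0.002, 0.069, 0.003, -0.028, -0.008, 60], [0.083, 0.002, 0.069, 0.003, -0.028, -0.008, 60], [0.083, 0.002, 0.069, 0.003, -0.028, -0.008, 60], [0.083, 0.002, 0.069, 0.003, -0.028, -0.008, 60], [0.083, 0.002, 0.069, 0.003, -0.028, -0.008, 60], [0.083, 0.002, 0.069, 0.003, -0.028, -0.008, 60], [0.083, 0.002, 0.069, 0.003, -0.028, -0.008, 60], [0.083, 0.002, 0.069, 0.003, -0.028, -0.008, 60], [0.083, 0.002, 0.069, 0.003, -0.028, -0.008, 60], [0.083, 0.002, 0.069, 0.003, -0.028, -0.008, 60], [0.083, 0.002, 0.069, 0.003, -0.028, -0.008, 60], [0.083, 0.002, 0.069, 0.003, -0.028, -0.008, 60], [0.083, 0.002, 0.069, 0.003, -0.028, -0.008, 60], [0.083, 0.002, 0.069, 0.003, -0.028, -0.008, 60]]])

```text
time_s: 15.7
eef_pos: [0.4411, -0.3265, 0.3087]
orientation: [0.348, 0.894, -0.081, 0.27]
wrist_force: [0.9, -0.4, 0.2]
opening: 0.0598
grasp_force: 0.0
```

```bash
python3 - <<'E'
from tk import *
go(pick+grab)
E
```

```text
t 15.7 q [ 1.69  0.47 -1.36  2.12  1.15  0.6   0.43] fk err [ 0.0024 -0.0039 -0.0009] F [ 0.9 -0.4  0.2] op 0.0598 g 0.0
7 x [0.069, -0.0, 0.06, 0.003, -0.023, -0.009] ->q [ 1.53  0.42 -1.16  2.27  1.7   0.48 -0.1 ] end [ 0.433 -0.318  0.259]
3 x [0.0, 0.0, 0.3, -0.0, -0.0, -0.0] ->q [ 1.41  0.63 -1.06  2.2   1.92  0.6  -0.21] end [ 0.469 -0.348  0.204]
```

Request:
move_arm(moves=[[[0.069, 0, 0.06, 0.003, -0.023, -0.009, 60], [0.069, 0, 0.06, 0.003, -0.023, -0.009, 60], [0.069, 0, 0.06, 0.003, -0.023, -0.009, 60], [0.069, 0, 0.06, 0.003, -0.023, -0.009, 60], [0.069, 0, 0.06, 0.003, -0.023, -0.009, 60], [0.069, 0, 0.06, 0.003, -0.023, -0.009, 60], [0.069, 0, 0.06, 0.003, -0.023, -0.009, 60], [0, 0, 0, 0, 0, 0, 60], [0, 0, 0, 0, 0, 0, 60]]])

```text
time_s: 16.45
eef_pos: [0.4333, -0.3175, 0.2591]
orientation: [0.321, 0.883, -0.117, 0.32]
wrist_force: [0.7, -0.4, 0.2]
opening: 0.0603
grasp_force: 0.0
```

```bash
python3 - <<'E'
from tk import *
import cv2
go(pick+grab)
o=ctrl.get_obs();im=ctrl.camera('wrist')
c=np.array([np.cos(YH),np.sin(YH)])
pts={'cork':[.507,-.38,.144],'corktop':[.507,-.38,.162],'eye':[.507,-.38,.234],'tip':[.507+.02*c[0],-.38+.02*c[1],.212],'ball':[.507,-.38,.08]}
for k,v in pts.items():
    u=proj(v,'wrist',o)[0];print(k,(u/.7).round(0))
cv2.imwrite('pics/w2.png',cv2.resize(im,(800,600),interpolation=cv2.INTER_CUBIC))
E
```

```text
t 16.45 q [ 1.53  0.43 -1.15  2.25  1.69  0.48 -0.08] fk err [ 0.0024 -0.0053 -0.0004] F [ 0.7 -0.4  0.2] op 0.0603 g 0.0
1 x [-0.001, -0.007, 0.003, -0.0, -0.003, 0.0] ->q [ 1.53  0.42 -1.16  2.27  1.7   0.48 -0.1 ] end [ 0.433 -0.318  0.259]
3 x [-0.0, 0.0, 0.3, 0.0, 0.0, 0.0] ->q [ 1.41  0.63 -1.06  2.2   1.92  0.6  -0.21] end [ 0.469 -0.348  0.204]
cork [393. 332.]
corktop [393. 365.]
eye [392. 529.]
tip [393. 484.]
ball [393. 234.]
```

View pics/w2.png

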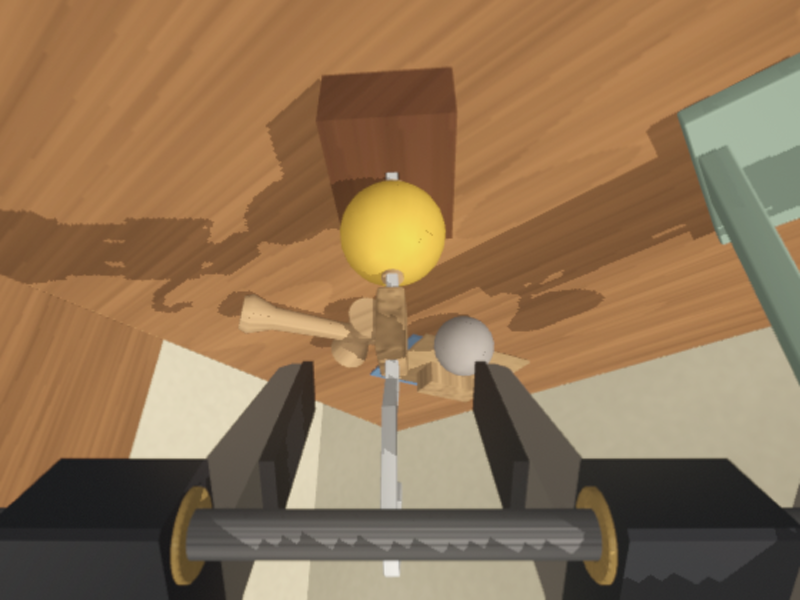

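The wrist view from close by shows the ball at (393,233), exactly as predicted, with the cork centred between the fingers at about (390,325). The cork's right side is slightly visible, so the yaw is nearer −36° than −40°. I'll correct that while going in.

```bash
sed -i 's/YH=r(-40)/YH=r(-36)/' tk.py && python3 - <<'E'
from tk import *
go([H(E,YH,.15)]+grab+lift+op+down+lamp+off)
E
```

```text
t 16.5 q [ 1.53  0.43 -1.15  2.25  1.69  0.48 -0.08] fk err [ 0.0024 -0.0053 -0.0004] F [-0.2 -0.3 -0.6] op 0.0599 g 0.0
1 x [0.005, -0.091, 0.007, -0.057, -0.002, -0.068] ->q [ 1.58  0.42 -1.16  2.27  1.71  0.41 -0.03] end [ 0.429 -0.323  0.259]
3 x [0.0, -0.0, 0.3, -0.0, 0.0, 0.0] ->q [ 1.45  0.64 -1.07  2.2   1.94  0.54 -0.14] end [ 0.466 -0.351  0.204]
3 x [-0.15, -0.0, -0.179, -0.0, -0.0, 0.0] ->q [ 1.49  0.49 -1.09  2.17  1.65  0.44  0.07] end [ 0.466 -0.351  0.26 ]
9 x [-0.017, 0.363, -0.04, -0.053, -0.0, -0.063] ->q [ 1.26  0.49 -1.31  2.18  1.45  0.4   0.41] end [ 0.551 -0.107  0.29 ]
3 x [-0.192, -0.0, 0.161, 0.0, 0.0, -0.0] ->q [ 1.13  0.59 -1.23  2.05  1.44  0.48  0.46] end [ 0.611 -0.11   0.29 ]
2 x [0.189, -0.0, 0.225, 0.0, 0.0, 0.0] ->q [ 1.05  0.64 -1.13  2.09  1.68  0.45  0.25] end [ 0.611 -0.11   0.243]
7 x [0.0, 0.332, -0.0, 0.0, 0.0, 0.0] ->q [ 0.67  0.68 -1.17  2.08  1.72  0.74 -0.07] end [0.619 0.076 0.243]
3 x [-0.005, 0.0, -0.306, 0.0, 0.0, 0.0] ->q [ 0.8   0.52 -1.31  2.14  1.52  0.7   0.03] end [0.573 0.078 0.3  ]
```

Request:
move_arm(force=20, moves=[[[0.003, -0.045, 0.003, -0.029, -0.001, -0.034, 60], [0.002, -0.046, 0.004, -0.028, -0.001, -0.034, 60], [0, 0, 0.15, 0, 0, 0, 60], [0, 0, 0.15, 0, 0, 0, 60], [0, 0, 0.15, 0, 0, 0, 60], [0, 0, 0.15, 0, 0, 0, 60], [0, 0, 0.15, 0, 0, 0, 60], [0, 0, 0.15, 0, 0, 0, 60], [0, 0, 0, 0, 0, 0, 60], [0, 0, 0, 0, 0, 0, 60], [0, 0, 0, 0, 0, 0, 30], [0, 0, 0, 0, 0, 0, 20], [0, 0, 0, 0, 0, 0, 10], [0, 0, 0, 0, 0, 0, 5], [0, 0, 0, 0, 0, 0, 5], [0, 0, 0, 0, 0, 0, 5], [0, 0, 0, 0, 0, 0, 5], [0, 0, 0, 0, 0, 0, 5]]])

```text
time_s: 18.0
eef_pos: [0.4664, -0.3503, 0.2036]
orientation: [0.29, 0.894, -0.106, 0.325]
wrist_force: [-0.0, 0.3, 1.1]
opening: 0.0141
grasp_force: 20.0
```

```bash
python3 - <<'E'
from tk import *
go(grab+lift)
E
```

```text
t 18.0 q [ 1.45  0.65 -1.07  2.19  1.94  0.55 -0.14] fk err [ 0.0017 -0.0019  0.0002] F [-0.   0.3  1.1] op 0.0141 g 20.0
1 x [-0.003, -0.002, -0.001, -0.001, 0.001, 0.001] ->q [ 1.45  0.64 -1.07  2.2   1.94  0.55 -0.14] end [ 0.466 -0.351  0.204]
3 x [-0.15, 0.0, -0.179, 0.0, 0.0, 0.0] ->q [ 1.49  0.49 -1.09  2.17  1.65  0.44  0.07] end [ 0.466 -0.351  0.26 ]
```

Request:
move_arm(moves=[[[-0.045, 0, -0.0536, 0, 0, 0, 5], [-0.045, 0, -0.0536, 0, 0, 0, 5], [-0.045, 0, -0.0536, 0, 0, 0, 5], [-0.045, 0, -0.0536, 0, 0, 0, 5], [-0.045, 0, -0.0536, 0, 0, 0, 5], [-0.045, 0, -0.0536, 0, 0, 0, 5], [-0.045, 0, -0.0536, 0, 0, 0, 5], [-0.045, 0, -0.0536, 0, 0, 0, 5], [-0.045, 0, -0.0536, 0, 0, 0, 5], [-0.045, 0, -0.0536, 0, 0, 0, 5], [0, 0, 0, 0, 0, 0, 5]]])

```text
time_s: 18.92
eef_pos: [0.4669, -0.3501, 0.261]
orientation: [0.29, 0.893, -0.107, 0.326]
wrist_force: [-0.0, 0.2, -0.4]
opening: 0.0136
grasp_force: 20.0
```

```bash
python3 - <<'E'
from tk import *
go([H(rail(-.158,.045,-.06),RK[2])]+op[1:])
E
```

```text
t 18.9167 q [ 1.49  0.5  -1.1   2.16  1.65  0.45  0.08] fk err [ 0.0016 -0.0037 -0.0005] F [-0.   0.2 -0.4] op 0.0136 g 20.0
9 x [-0.016, 0.362, -0.039, -0.053, 0.0, -0.063] ->q [ 1.27  0.5  -1.31  2.18  1.45  0.4   0.41] end [ 0.551 -0.107  0.29 ]
2 x [-0.287, -0.0, 0.241, -0.0, 0.0, 0.0] ->q [ 1.13  0.6  -1.24  2.05  1.45  0.48  0.46] end [ 0.611 -0.11   0.29 ]
```

Request:
move_arm(moves=[[[-0.008, 0.181, -0.0195, -0.0265, 0, -0.0315, 5], [-0.008, 0.181, -0.0195, -0.0265, 0, -0.0315, 5], [-0.008, 0.181, -0.0195, -0.0265, 0, -0.0315, 5], [-0.008, 0.181, -0.0195, -0.0265, 0, -0.0315, 5], [-0.008, 0.181, -0.0195, -0.0265, 0, -0.0315, 5], [-0.008, 0.181, -0.0195, -0.0265, 0, -0.0315, 5], [-0.008, 0.181, -0.0195, -0.0265, 0, -0.0315, 5], [-0.008, 0.181, -0.0195, -0.0265, 0, -0.0315, 5], [-0.008, 0.181, -0.0195, -0.0265, 0, -0.0315, 5], [-0.008, 0.181, -0.0195, -0.0265, 0, -0.0315, 5], [-0.008, 0.181, -0.0195, -0.0265, 0, -0.0315, 5], [-0.008, 0.181, -0.0195, -0.0265, 0, -0.0315, 5], [-0.008, 0.181, -0.0195, -0.0265, 0, -0.0315, 5], [-0.008, 0.181, -0.0195, -0.0265, 0, -0.0315, 5], [-0.008, 0.181, -0.0195, -0.0265, 0, -0.0315, 5], [-0.008, 0.181, -0.0195, -0.0265, 0, -0.0315, 5], [-0.008, 0.181, -0.0195, -0.0265, 0, -0.0315, 5], [-0.008, 0.181, -0.0195, -0.0265, 0, -0.0315, 5], [0, 0, 0, 0, 0, 0, 5], [0, 0, 0, 0, 0, 0, 5]]])

```text
time_s: 20.58
eef_pos: [0.5468, -0.1053, 0.2883]
orientation: [0.021, 0.939, -0.008, 0.342]
wrist_force: [0.4, -0.1, -1.0]
opening: 0.0138
grasp_force: 20.0
```

```bash
python3 - <<'E'
from tk import *
import cv2
go(op+down)
o=ctrl.get_obs();T=cur();e=T[:3,3]+.078*T[:3,2]+[0,0,.09];print('eye held',e)
s=ctrl.camera('scene');t=ctrl.camera('top')
a=cv2.resize(s[120:270,130:280],(450,450),interpolation=cv2.INTER_CUBIC)
b=cv2.resize(t[125:225,300:390],(350,389),interpolation=cv2.INTER_CUBIC)
b=cv2.copyMakeBorder(b,0,61,0,0,cv2.BORDER_CONSTANT)
cv2.imwrite('pics/c3.png',np.hstack([a,b]))
for n in('scene','top'):
    for nm,p in(('eye',e),('tip',e+[.02,0,-.022]),('rail_open',rail(-.158)),('railend',rail(-.26)),('rail-70',rail(-.07))):
        u=proj(p,n)[0];print(n,nm,((u-[130,120])*3 if n=='scene' else (u-[300,125])*3.89+[450,0]).round(0))
E
```

```text
t 20.5833 q [ 1.26  0.51 -1.31  2.18  1.47  0.4   0.4 ] fk err [ 0.0045 -0.0022 -0.0005] F [ 0.4 -0.1 -1. ] op 0.0138 g 20.0
1 x [-0.052, -0.017, 0.019, 0.001, 0.0, 0.001] ->q [ 1.27  0.5  -1.32  2.18  1.46  0.41  0.41] end [ 0.551 -0.107  0.29 ]
3 x [-0.192, 0.0, 0.161, -0.0, -0.0, 0.0] ->q [ 1.13  0.6  -1.24  2.05  1.45  0.48  0.46] end [ 0.611 -0.11   0.29 ]
2 x [0.189, 0.0, 0.225, -0.0, -0.0, 0.0] ->q [ 1.05  0.65 -1.14  2.09  1.68  0.46  0.25] end [ 0.611 -0.11   0.243]
eye held [ 0.5969 -0.1076  0.3185]
scene eye [264. 127.]
scene tip [253. 168.]
scene rail_open [219. 230.]
scene railend [ 98. 180.]
scene rail-70 [330. 275.]
top eye [540. 221.]
top tip [535. 195.]
top rail_open [537. 132.]
top railend [699. 136.]
top rail-70 [398. 129.]
```

View pics/c3.png

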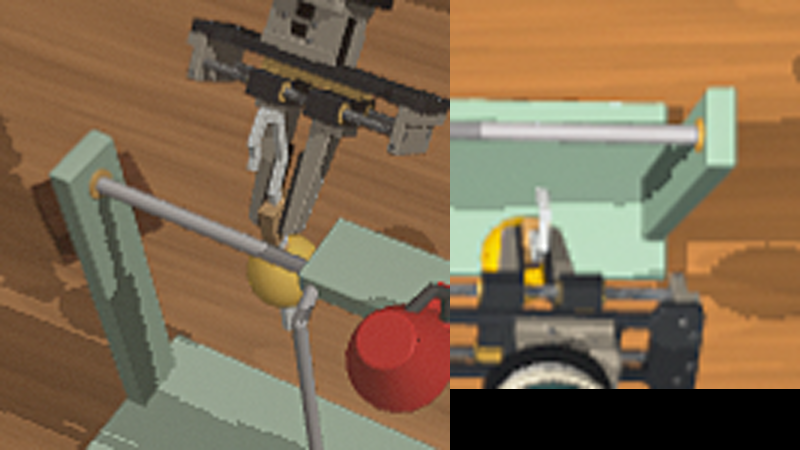

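The crop shows the hook tip at about (252,165) and the rail on its predicted line (about 234 at column 219), so the hook is above the rail and on the robot's side of it. I'll move forward and lower.

Request:
move_arm(moves=[[[-0.078, 0, 0.0653, 0, 0, 0, 5], [-0.078, 0, 0.0653, 0, 0, 0, 5], [-0.078, 0, 0.0653, 0, 0, 0, 5], [-0.078, 0, 0.0653, 0, 0, 0, 5], [-0.078, 0, 0.0653, 0, 0, 0, 5], [-0.078, 0, 0.0653, 0, 0, 0, 5], [-0.078, 0, 0.0653, 0, 0, 0, 5], [-0.078, 0, 0.0653, 0, 0, 0, 5], [0, 0, 0, 0, 0, 0, 5], [0, 0, 0, 0, 0, 0, 5], [0, 0, 0, 0, 0, 0, 5]]])

```text
time_s: 21.6
eef_pos: [0.6118, -0.1086, 0.2883]
orientation: [0.021, 0.939, -0.008, 0.342]
wrist_force: [0.5, -0.7, -1.3]
opening: 0.0137
grasp_force: 20.0
```

```bash
date && python3 - <<'E'
from tk import *
import cv2
go([H(rail(-.158,0.02),RK[2])])
T=cur();e=T[:3,3]+.078*T[:3,2]+[0,0,.09];print('eye held',e,'rail',rail(-.158))
s=ctrl.camera('scene');t=ctrl.camera('top')
a=cv2.resize(s[130:230,160:250],(540,600),interpolation=cv2.INTER_CUBIC)
cv2.imwrite('pics/c4.png',a)
for nm,p in(('eye',e),('tip',e+[.02,0,-.022]),('rail_open',rail(-.158)),('shank',e+[-.015,0,-.03])):print(nm,((proj(p,'scene')[0]-[160,130])*6).round(0))
E
```

```text
Thu Dec  3 14:57:19 UTC 2026
t 21.6 q [ 1.12  0.61 -1.23  2.05  1.46  0.49  0.46] fk err [ 0.0029  0.     -0.0006] F [ 0.5 -0.7 -1.3] op 0.0137 g 20.0
1 x [0.197, -0.013, 0.218, 0.0, 0.0, 0.001] ->q [ 1.08  0.62 -1.18  2.07  1.57  0.46  0.35] end [ 0.611 -0.11   0.265]
eye held [ 0.6619 -0.1109  0.3185] rail [ 0.6609 -0.1119  0.275 ]
eye [243. 316.]
tip [220. 401.]
rail_open [259. 399.]
shank [277. 346.]
```

View pics/c4.png

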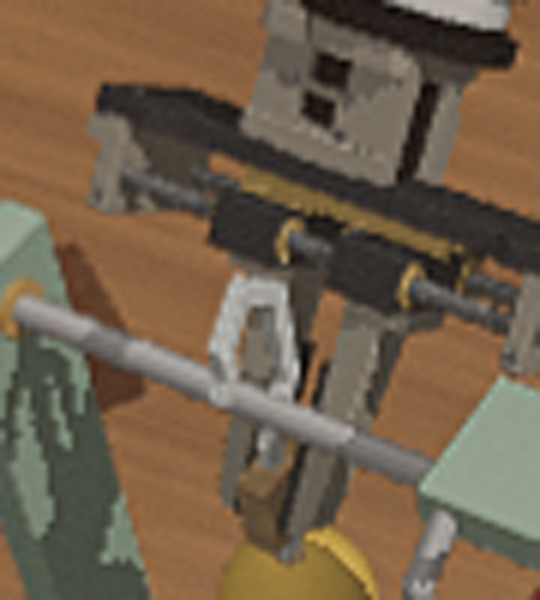

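The crop shows the hook tip at about (222,398), in front of the rail, with the shank passing behind it. The hook straddles the rail, so I'll lower.

Request:
move_arm(moves=[[[0.036, 0, 0.043, 0, 0, 0, 5], [0.036, 0, 0.043, 0, 0, 0, 5], [0.036, 0, 0.043, 0, 0, 0, 5], [0.036, 0, 0.043, 0, 0, 0, 5], [0.036, 0, 0.043, 0, 0, 0, 5], [0.036, 0, 0.043, 0, 0, 0, 5], [0.036, 0, 0.043, 0, 0, 0, 5], [0.036, 0, 0.043, 0, 0, 0, 5], [0, 0, 0, 0, 0, 0, 5], [0, 0, 0, 0, 0, 0, 5]]])

```text
time_s: 22.53
eef_pos: [0.6118, -0.1087, 0.2521]
orientation: [0.021, 0.939, -0.008, 0.342]
wrist_force: [1.2, -0.3, -0.1]
opening: 0.0137
grasp_force: 20.0
```

Request:
move_arm(moves=[[[0.016, 0, 0.019, 0, 0, 0, 5], [0.016, 0, 0.019, 0, 0, 0, 5], [0, 0, 0, 0, 0, 0, 5], [0, 0, 0, 0, 0, 0, 5]]])

```text
time_s: 22.87
eef_pos: [0.6119, -0.1089, 0.2484]
orientation: [0.022, 0.939, -0.008, 0.342]
wrist_force: [0.1, -0.2, -0.8]
opening: 0.0138
grasp_force: 20.0
```

Request:
move_arm(moves=[[[0.008, 0, 0.0095, 0, 0, 0, 5], [0.008, 0, 0.0095, 0, 0, 0, 5], [0, 0, 0, 0, 0, 0, 5], [0, 0, 0, 0, 0, 0, 5]]])

```text
time_s: 23.2
eef_pos: [0.6119, -0.1088, 0.2464]
orientation: [0.022, 0.939, -0.008, 0.342]
wrist_force: [-0.3, 0.4, -1.6]
opening: 0.014
grasp_force: 20.0
```

Request:
move_arm(moves=[[[0.008, 0, 0.0095, 0, 0, 0, 5], [0.004, 0, 0.0047, 0, 0, 0, 5], [0, 0, 0, 0, 0, 0, 5], [0, 0, 0, 0, 0, 0, 5]]])

```text
time_s: 23.53
eef_pos: [0.612, -0.1088, 0.2451]
orientation: [0.021, 0.939, -0.008, 0.342]
wrist_force: [0.7, -1.5, -0.7]
opening: 0.0138
grasp_force: 20.0
```

Request:
move_arm(moves=[[[0.008, 0, 0.0095, 0, 0, 0, 5], [0, 0, 0, 0, 0, 0, 5], [0, 0, 0, 0, 0, 0, 5]]])

```text
time_s: 23.78
eef_pos: [0.6124, -0.1088, 0.2445]
orientation: [0.021, 0.939, -0.008, 0.343]
wrist_force: [0.8, 1.1, 1.5]
opening: 0.0137
grasp_force: 20.0
```

```bash
date && python3 - <<'E'
from tk import *
T=cur();d=np.array([-np.sin(RK[2]),np.cos(RK[2]),0]);e=T[:3,3]+.078*T[:3,2]+[0,0,.09]
s=(e[:2]-RK[:2])@d[:2];n=(e[:2]-RK[:2])@[np.cos(RK[2]),np.sin(RK[2])];print('rack y,x',s,n,e)
print('tool-frame unit along rail',T[:3,:3].T@d,'dist',.029-s)
W2=T.copy();W2[:3,3]+=d*(.029-s);go([W2])
E
```

```text
Thu Dec  3 14:57:59 UTC 2026
rack y,x -0.15711930920093245 0.0015748133934380905 [ 0.6625 -0.1111  0.2748]
tool-frame unit along rail [-0.0005  1.      0.0001] dist 0.18611930920093245
t 23.7833 q [ 1.05  0.66 -1.15  2.08  1.67  0.48  0.27] fk err [ 0.0024  0.0004 -0.0002] F [0.8 1.1 1.5] op 0.0137 g 20.0
7 x [-0.0, 0.332, 0.0, -0.0, -0.0, 0.0] ->q [ 0.67  0.69 -1.18  2.07  1.72  0.76 -0.06] end [0.621 0.077 0.245]
```

Request:
move_arm(moves=[[[0, 0.08, 0, 0, 0, 0, 5], [0, 0.145, 0, 0, 0, 0, 5], [0, 0.145, 0, 0, 0, 0, 5], [0, 0.145, 0, 0, 0, 0, 5], [0, 0.145, 0, 0, 0, 0, 5], [0, 0.145, 0, 0, 0, 0, 5], [0, 0.145, 0, 0, 0, 0, 5], [0, 0.145, 0, 0, 0, 0, 5]]])

```text
time_s: 24.45
eef_pos: [0.6163, -0.021, 0.2443]
orientation: [0.022, 0.939, -0.009, 0.342]
wrist_force: [0.2, -5.6, 4.2]
opening: 0.0142
grasp_force: 20.1
```

Request:
move_arm(moves=[[[0, 0.145, 0, 0, 0, 0, 5], [0, 0.145, 0, 0, 0, 0, 5], [0, 0.145, 0, 0, 0, 0, 5], [0, 0.145, 0, 0, 0, 0, 5], [0, 0.145, 0, 0, 0, 0, 5], [0, 0.145, 0, 0, 0, 0, 5], [0, 0.145, 0, 0, 0, 0, 5], [0, 0.145, 0, 0, 0, 0, 5], [0, 0.07, 0, 0, 0, 0, 5], [0, 0, 0, 0, 0, 0, 5], [0, 0, 0, 0, 0, 0, 5]]])

```text
time_s: 25.37
eef_pos: [0.6201, 0.0798, 0.2444]
orientation: [0.019, 0.939, -0.006, 0.342]
wrist_force: [2.7, 4.1, 3.3]
opening: 0.014
grasp_force: 20.0
```

```bash
date && python3 - <<'E'
from tk import *
import cv2
T=cur();d=np.array([-np.sin(RK[2]),np.cos(RK[2]),0]);e=T[:3,3]+.078*T[:3,2]+[0,0,.09]
s=(e[:2]-RK[:2])@d[:2];n=(e[:2]-RK[:2])@[np.cos(RK[2]),np.sin(RK[2])];print('rack y,x',s,n,e);st()
im=ctrl.camera('scene');t=ctrl.camera('top')
a=cv2.resize(im[180:300,210:350],(700,600),interpolation=cv2.INTER_CUBIC)
cv2.imwrite('pics/c5.png',a);cv2.imwrite('pics/top5.png',t)
for nm,p in(('ball',e-[0,0,.154]),('eye',e),('lamp29',np.r_[rail(.029)[:2],.322])):print(nm,((proj(p,'scene')[0]-[210,180])*5).round(0))
E
```

```text
Thu Dec  3 14:58:17 UTC 2026
rack y,x 0.032075497875165344 0.0006339509242122044 [0.6703 0.0779 0.2747]
25.3667 [0.6201 0.0798 0.2444] [ 0.661   0.6907 -1.1761  2.0685  1.7219  0.755  -0.0614] F [2.7437 4.0952 3.3426] op 0.014001048649782459 g 20.027410089969635
ball [369. 457.]
eye [379. 255.]
lamp29 [376. 175.]
```

View pics/c5.png

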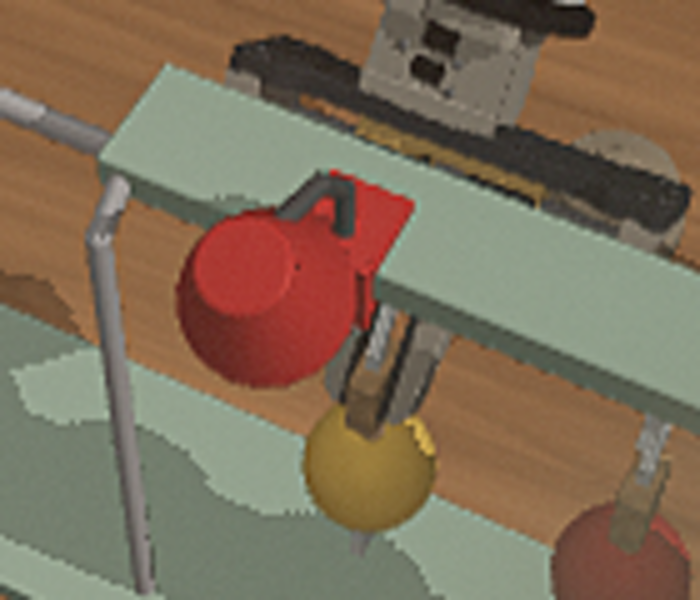

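```bash
python3 - <<'E'
from tk import *
c=lambda P:(proj(pose(RK,[P])[0],'scene')[0]-[210,180])*5
b=np.array([168,65])-c([-.016,-.07,.322]);print('bias',b)
for z in(.324,.330):
    for y in(.024,.028,.032,.036):print(z,y,(c([.0095,y,z])+b).round(0))
T=cur();d=np.array([-np.sin(RK[2]),np.cos(RK[2])]);e=T[:3,3]+.078*T[:3,2];print('y',(e[:2]-RK[:2])@d,'ball obs',c([0,.032,.121])+b,c([0,.028,.121])+b);st()
E
```

```text
bias [ 4.0931 10.6833]
0.324 0.024 [356. 196.]
0.324 0.028 [366. 199.]
0.324 0.032 [376. 203.]
0.324 0.036 [386. 207.]
0.33 0.024 [356. 185.]
0.33 0.028 [366. 189.]
0.33 0.032 [376. 193.]
0.33 0.036 [386. 197.]
y 0.031015275841157607 ball obs [373.4541 466.5324] [365.4151 462.959 ]
25.4667 [0.6202 0.0788 0.2444] [ 0.6622  0.6905 -1.1759  2.0686  1.7217  0.7554 -0.0614] F [2.5853 4.4723 3.7894] op 0.013727703049406022 g 20.037573873996735
```

Request:
move_arm(force=6, moves=[[[0, -0.02, 0, 0, 0, 0, 5], [0, 0, 0, 0, 0, 0, 5], [0, 0, 0, 0, 0, 0, 5], [0, 0, 0, 0, 0, 0, 5], [0, 0, 0, 0, 0, 0, 17], [0, 0, 0, 0, 0, 0, 20], [0, 0, 0, 0, 0, 0, 26], [0, 0, 0, 0, 0, 0, 34], [0, 0, 0, 0, 0, 0, 42], [0, 0, 0, 0, 0, 0, 50], [0, 0, 0, 0, 0, 0, 50], [0, 0, 0, 0, 0, 0, 50]]])

```text
time_s: 26.47
eef_pos: [0.6203, 0.0753, 0.2439]
orientation: [0.022, 0.939, -0.008, 0.342]
wrist_force: [0.4, -1.0, -0.2]
opening: 0.05
grasp_force: 0.0
```

Request:
move_arm(moves=[[[0, 0, -0.06, 0, 0, 0, 50], [0, 0, -0.1, 0, 0, 0, 50], [0, 0, -0.15, 0, 0, 0, 50], [0, 0, -0.15, 0, 0, 0, 50], [0, 0, -0.15, 0, 0, 0, 50], [0, 0, -0.15, 0, 0, 0, 50], [0, 0, -0.15, 0, 0, 0, 50], [0, 0, -0.1, 0, 0, 0, 50], [0, 0, 0, 0, 0, 0, 50], [0, 0, 0, 0, 0, 0, 50], [0, 0, 0, 0, 0, 0, 50], [0, 0, 0, 0, 0, 0, 50], [0, 0, 0, 0, 0, 0, 50], [0, 0, 0, 0, 0, 0, 50], [0, 0, 0, 0, 0, 0, 50], [0, 0, 0, 0, 0, 0, 50], [0, 0, 0, 0, 0, 0, 50], [0, 0, 0, 0, 0, 0, 50]]])

```text
time_s: 27.97
eef_pos: [0.5684, 0.0778, 0.3058]
orientation: [0.022, 0.939, -0.008, 0.342]
wrist_force: [-0.3, 0.4, 0.1]
opening: 0.0497
grasp_force: 0.0
```

```bash
date && python3 - <<'E'
from tk import *
import cv2
st();im=ctrl.camera('scene');w=ctrl.camera('wrist')
a=cv2.resize(im[180:300,210:350],(467,400),interpolation=cv2.INTER_CUBIC)
cv2.imwrite('pics/c6.png',np.hstack([a,cv2.resize(w,(333,400))]))
E
```

```text
Thu Dec  3 14:58:50 UTC 2026
27.9667 [0.5684 0.0778 0.3058] [ 0.8193  0.5259 -1.3357  2.1295  1.5131  0.7173  0.0466] F [-0.323   0.3577  0.0774] op 0.04966875504224008 g 0.0
```

View pics/c6.png

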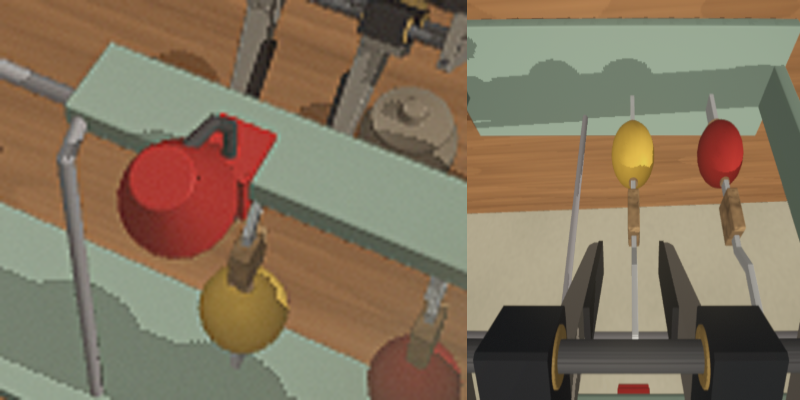

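The yellow ball hangs at (366,462) in the earlier crop scale, which is rack y ≈ 28 mm, in line with the lamp. The gripper is clear and the red tama is unmoved. I'll let it settle briefly, then hand in.

Request:
move_arm(moves=[[[0, 0, -0.05, 0, 0, 0, 50], [0, 0, 0, 0, 0, 0, 50], [0, 0, 0, 0, 0, 0, 50], [0, 0, 0, 0, 0, 0, 50], [0, 0, 0, 0, 0, 0, 50], [0, 0, 0, 0, 0, 0, 50], [0, 0, 0, 0, 0, 0, 50], [0, 0, 0, 0, 0, 0, 50], [0, 0, 0, 0, 0, 0, 50], [0, 0, 0, 0, 0, 0, 50], [0, 0, 0, 0, 0, 0, 50], [0, 0, 0, 0, 0, 0, 50], [0, 0, 0, 0, 0, 0, 50], [0, 0, 0, 0, 0, 0, 50], [0, 0, 0, 0, 0, 0, 50], [0, 0, 0, 0, 0, 0, 50], [0, 0, 0, 0, 0, 0, 50], [0, 0, 0, 0, 0, 0, 50], [0, 0, 0, 0, 0, 0, 50], [0, 0, 0, 0, 0, 0, 50]]])

```text
time_s: 29.73
eef_pos: [0.5659, 0.0779, 0.3089]
orientation: [0.022, 0.939, -0.008, 0.342]
wrist_force: [-0.0, 0.4, 0.8]
opening: 0.0503
grasp_force: 0.0
```

```bash
python3 -c "
from station import ctrl
print(ctrl.job_done())"
```

```text
the job is handed in; nothing more can be done
None
```

The yellow tama hangs on the rail under the lamp, within about 3 mm of its line by the camera, and I handed the job in at 29.7 s with the gripper open and clear; the hand-in gave no verdict.

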